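Prop the scanner hood open

TASK

Lift the hood of the small desktop scanner by its bar handle until it leans back by itself, swing the prop rod at its side up, then let the hood slowly and gently down until the rod's tip has settled fully home in the socket under the hood's side bracket and the rod alone carries the hood. Do not let the hood drop onto the rod, do not press it down hard, and leave the other things on the desk where they are.

Things in the scene. Friction and masses are not known exactly. Their poses are not given: they have to be found in the camera images.
- scanner: Fixed grey desktop scanner case, 180 (x) by 240 (y) by 120 mm high, on a steel foot plate 10 mm thick that reaches 220 mm to its -y side. Origin on the table under the middle of the case (the case is centred at x = +5 mm); x points to the back (hinge side), the front with the hood's handle faces -x, z up. Stands anywhere within some centimetres, turned a little.
- hood_hinge (a point): Middle of the hood's hinge line, on the case's back rim at 120 mm height; 75 mm behind the scanner's origin. The hinge line runs along the scanner's y. Site axes are the scanner's.
- hood (a joint): Hood angle in rad: 0 shut, grows as the front rises, stop at 1.65 (leaning back just past upright). The hinge has a little friction: let go above about 1.5 the hood stays up, let go below that without the prop it falls shut. The hood is a black shell 152 by 244 by 36 mm, about 0.8 kg.
- hood_handle (a point): Middle of the hood's steel bar handle: round, 12 mm diameter, 112 mm long along the scanner's y, 40 mm clear of the hood's front face; 190 mm from the hinge line along the hood's plane and 18 mm above that plane, moving with the hood. Pinch it across from straight above, at any hood angle, with one finger between bar and hood (open 40 mm at most); the bar turns between the fingers.
- prop_rod (a joint): Prop rod angle in rad: 0 lying level, pointing to the back; grows as its tip swings up in the upright plane 175 mm to the scanner's -y side; 1.57 is straight up, stop at 1.6. Its pivot has friction (0.25 N m): it stays where it is left. It starts between 0.05 and 0.4. With the tip seated it stands at 1.04 to 1.40, by the socket's setting.
- rod_pivot (a point): The rod's pivot, 100 mm above the table on a lug of the foot plate. Site axes are the scanner's.
- rod_grip (a point): Middle of the rubber sleeve on the rod, 14 mm diameter, 40 mm long, 85 mm from the pivot: the place to grip. 48 mm of free space between it and the case's side wall: open 40 mm at most. Its x axis runs along the rod to the tip, y is the scanner's. With the hand tilted about 45 degrees, fingers pointing down and to the back, the end of the raised rod clears the palm.
- rod_tip (a point): Centre of the rod's round tip (10 mm diameter; the rod is 8 mm), 134 mm from the pivot.
- seat_mid (a point): Mean place of the tip's centre when seated: in the hood's plane, 135 mm from the hinge line, in the rod's plane, fixed to the hood. The socket may be clamped up to 20 mm either way of it along the hood's x, unmeasured, so the hood angle at which it takes the rod (0.80 to 1.00) must be felt. Axes: x along the hood to the hinge, z up off the shut hood.
- bracket (a point): Middle of the aluminium rail bracket on the hood's -y side, 22 mm above the seat point. Under it hangs the socket, a steel V open downwards: front wall steep, reaching 8 mm forward of the seat; to the hinge side a shallow ramp 52 mm long. Coming down on the tip, it turns the rod till the tip is home, but may stick half way without a push (10 to 14 N at the handle). First stand the rod at 1.08.
- water_bottle: Bystander: clear bottle, 62 mm diameter, 200 mm tall, origin under its middle.
- mouse: Bystander: black computer mouse, 98 by 58 by 30 mm.
- screwdriver: Bystander: screwdriver lying on the table, origin under its middle.
- tape_roll: Bystander: white roll of tape lying flat, 90 mm diameter, 24 mm high.
- marker_cards: Bystander: stack of white cards 100 by 75 by 22 mm.
- figurine: Bystander: brass figurine, 62 mm base, 106 mm tall.
- mug: Bystander: white mug, 80 mm diameter, 90 mm tall, handle to its +y.

How it is judged:
By the outcome, as a careful person would: the job done as asked, in the order asked, and still so for the second after the job is handed in, with the robot touching nothing.
It also fails if it takes over 72 s, if anything falls off the work surface, if the arm or the gripper's body presses on something with over 40 N, if the wrist force passes 120 N, or if a joint passes its speed limit or range.

ROBOT

A 6-joint arm with a two-finger parallel gripper is mounted at the origin on the work surface. World frame = base frame: x ahead of the robot, y to its left, z up, the work surface at z = 0. Lengths are in m, angles in rad, forces in N, time in s.
With the tool pointing down it reaches from about 0.3 to 0.875 m from the base axis. Payload 4.2 kg.
Tool frame: the origin (TCP) lies midway between the tips of the shut fingers; the grasp point (between the pads) lies 19 mm behind it (env.pinch_z is the distance from the TCP to the grasp point, in m); z points along the fingers, y is the line along which they close (so a half turn about z gives the same grasp; the last joint's range is limited). The gripper opens to 85 mm and grips with 20 to 120 N. Pads are 22 mm wide; open, the fingers measure 114 mm over their backs; the gripper's body (76 mm by 85 mm) begins 54 mm behind the grasp point. The pads swing forward as they close: fully open they stand 13 mm farther back than shut.
Start: joints at [-1.211, 0.32, 1.565, -0, 1.257, -0.02], TCP at [0.213, -0.534, 0.231] pointing down, gripper open.
Joint ranges: [-3.11, 3.11], [-0.84, 2.01], [0.21, 2.61], [-1.34, 4.49], [0.05, 2.63], [-2.56, 2.56]. Speed limits (rad/s): [2.57, 2.57, 3.14, 3.14, 3.14, 3.14].

INTERFACE

Orientations are given as a rotation vector (axis times angle).
In Python, from cell import env gives the robot as it stands.
- The arm moves only by the tool carry_out, never from a script. Its argument "moves" is a list that holds one entry, the list of rows, each a list of 6 numbers: the shift along the tool's x, y, z in m, then the turn, a rotation vector about the tool's x, y, z in degrees. A call has exactly 8 rows; each row shifts and turns the commanded pose from where the row before left it, along the tool's axes as they then stand; what a row does not reach is not made up. A row lasts 1/12 s, in which the tool goes at most 41.7 mm and 7.16 degrees, less where a joint would pass 70% of its speed; a pose out of reach is approached as far as the arm can. A call is refused whole if a number of a shift passes 0.0417 or a number of a turn 7.16, either way. A call with a gripper value outside its range is refused whole. "jaw" is the finger opening in m, from 0 to 0.0854, set as the call begins (left out, the last holds). The fingers move at their own pace and stop on an object; the grip force is fixed at half the most. Time passes only in rows, so rows that do not move let the fingers close, or fill a call up. It gives the time, the measured TCP pose, the force, the opening and the grip force at its end, in the units of the state.
- env.read_state(): the state, without advancing time (a new reading comes with each control period).
- env.read_camera(name): name is "scene" or "top" or "wrist"; returns (picture, depth): 420x560x3 uint8, blue, green, red; 420x560 float32, m along the optical axis (not along the pixel's ray), 0 where there is no reading.
- env.calibration(name): a dict with "mtx" (3x3 intrinsics, pixels), "xyz" and "attitude" of the camera in the world. Camera axes: x right, y down, z forward; pixel columns grow to the right and rows downward; lengths in m; the calibration is good to about 2 mm. A picture is of the moment at which its call begins: read the wrist's pose just before it. calibration takes no time and is no camera call; for the wrist camera it gives the pose at the moment of the call.
- env.finish_job(): hands the job in; it is judged then, once.
The state is a dict: "time_s": time; "joint_positions": joint angles; "joint_velocities": joint speeds; "joint_efforts": joint torques, N m; "ee_pos": TCP position; "eef_rot": TCP orientation; "contact_force": force on the tool from outside, world axes, zero at the start; "wrist_torque": the same for the moment, N m; "grip_width": finger opening in m; "grip_force": force on a finger pad.
Only numpy, scipy, OpenCV 4.12 (cv2) and the standard library are available. Lean on these libraries where they do the work, as an engineer would, in place of code of your own. Each camera call takes 0.05 s, during which the arm holds its last target. There are 200 camera calls.

## Working session

There is one attempt and no reset: what is moved stays moved. The work goes in short steps, Python scripts to look and compute and a tool call to move; the robot and the scene stay as the last step left them, time stands still between calls to the robot, and variables do not carry over. Pictures are saved under pics/ and viewed, at most 10 in all, crops included, and the job is handed in when it is done.

Besides the shell and the picture viewer there is one more tool, called after "Call:" as a command line: name --argument value ..., lists and objects as JSON in quotes. carry_out: Moves the arm, as the interface text tells. Its arguments: {"type":"object","properties":{"moves":{"type":"array","items":{"type":"array","items":{"type":"array","items":{"type":"number"}}}},"jaw":{"type":"number"}},"required":["moves"]}

```bash
ls; mkdir -p pics
python3 - <<'E'
from cell import env
import cv2,numpy as np
for n in("scene","top"):
    p,d=env.read_camera(n); np.savez(f"pics/{n}0.npz",p=p,d=d); cv2.imwrite(f"pics/{n}0.png",p)
    c=env.calibration(n); print(n,c)
print(env.read_state(), env.pinch_z)
E
```

```text
pics
scene {'mtx': array([[392.13229432,   0.        , 276.67643542],
       [  0.        , 392.13229432, 207.78281981],
       [  0.        ,   0.        ,   1.        ]]), 'xyz': array([ 1.13174828, -0.38715414,  0.79493632]), 'attitude': array([-2.09995715, -1.17008291,  0.46486918])}
top {'mtx': array([[428.82175821,   0.        , 286.69997246],
       [  0.        , 428.82175821, 197.70151929],
       [  0.        ,   0.        ,   1.        ]]), 'xyz': array([ 0.41311299, -0.01974718,  1.1587876 ]), 'attitude': array([-2.16748061,  2.10766658, -0.17933091])}
{'time_s': 0.1, 'joint_positions': array([-1.21100525e+00,  3.20244099e-01,  1.56553635e+00,  4.98449900e-05,
        1.25739934e+00, -2.00112914e-02]), 'joint_velocities': array([ 0.00107897, -0.00041971, -0.00369551, -0.0001325 ,  0.00054812,
        0.00099593]), 'joint_efforts': array([-8.05134405e-04, -4.16407800e+01, -2.34704268e+01, -1.53668320e-04,
        4.90318504e-03,  3.89961428e-06]), 'ee_pos': array([ 0.21303628, -0.5336323 ,  0.2305651 ]), 'eef_rot': array([-3.08357642e+00, -5.92692314e-01,  3.47946234e-04]), 'contact_force': array([ 0.39046226, -0.54744988,  0.68233711]), 'wrist_torque': array([ 0.0536324 ,  0.02219481, -0.0069777 ]), 'grip_force': 0.0, 'grip_width': 0.08521009261813924} 0.0187
```

View pics/scene0.png

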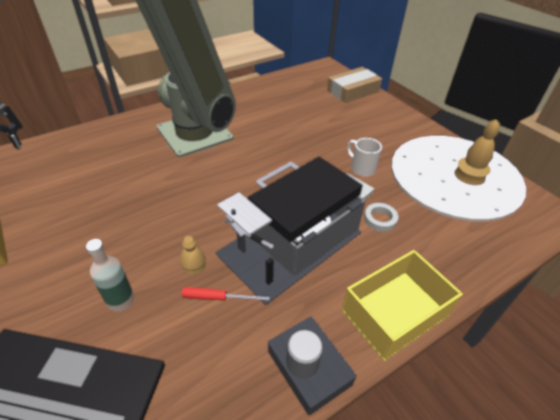

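View pics/top0.png

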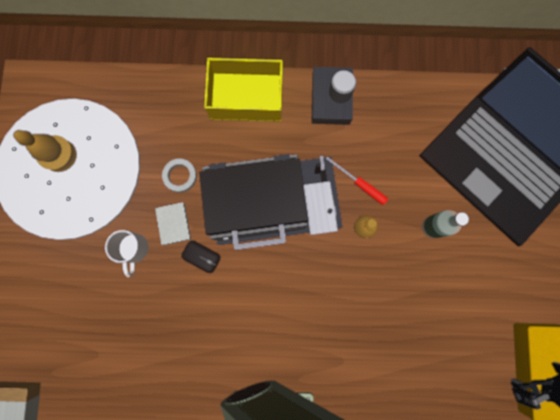

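The scene shows the scanner with its handle towards the robot. In the top view the hood is at about (203–307, 160–232), the handle at (258,238), the bracket at (320,207), and the lug and rod area at (325,165). Next I'll measure the hood outline.

```bash
cat > h.py <<'E'
import numpy as np,cv2
from scipy.spatial.transform import Rotation as R
from cell import env
def cloud(c,d):
    K=c["mtx"]; v,u=np.mgrid[:420,:560]
    P=np.stack([(u-K[0,2])/K[0,0]*d,(v-K[1,2])/K[1,1]*d,d],-1)
    return P@R.from_rotvec(c["attitude"]).as_matrix().T+c["xyz"]
E
python3 - <<'E'
from h import *
f=np.load("pics/top0.npz");p,d=f["p"],f["d"];W=cloud(env.calibration("top"),d);z=W[...,2]
hsv=cv2.cvtColor(p,cv2.COLOR_BGR2HSV)
roi=np.zeros(z.shape,bool);roi[140:260,190:350]=1
m=roi&(z>.142)&(z<.175)&(p.max(2)<70)
n,l,s,c=cv2.connectedComponentsWithStats(m.astype(np.uint8));i=1+s[1:,4].argmax();m=l==i
P=W[m];print("hood z",np.median(P[:,2]),len(P))
r=cv2.minAreaRect((P[:,:2]*1000).astype(np.float32));print(r)
g=roi&(z>.10)&(p.min(2)>90)
n,l,s,c=cv2.connectedComponentsWithStats(g.astype(np.uint8))
for k in range(1,n):
    if s[k,4]>30:
        Q=W[l==k];print(s[k],Q.mean(0),np.percentile(Q[:,2],[5,50,95]),cv2.minAreaRect((Q[:,:2]*1000).astype(np.float32)))
cv2.imwrite("pics/a.png",cv2.resize(p[145:255,190:350],None,fx=5,fy=5,interpolation=3))
f=np.load("pics/scene0.npz")
cv2.imwrite("pics/b.png",cv2.resize(f["p"][150:300,200:400],None,fx=4,fy=4,interpolation=3))
E
```

```text
hood z 0.15810806732555227 6418
((583.180419921875, 58.32567596435547), (152.87611389160156, 241.58645629882812), 9.356276512145996)
[319 156   5  14  47] [ 0.66949906 -0.10316471  0.14807517] [0.14158434 0.14780804 0.15548362] ((669.4105834960938, -102.10939025878906), (31.138486862182617, 9.870967864990234), 2.385664224624634)
[226 158  48   8 121] [0.67360557 0.07442082 0.12086499] [0.11798622 0.12047927 0.1250026 ] ((674.00048828125, 73.60939025878906), (7.053339958190918, 117.66917419433594), 9.708141326904297)
[ 303  181   34   54 1379] [ 0.55854996 -0.1001979   0.15160225] [0.14299772 0.14645777 0.15026833] ((515.2238159179688, -90.81644439697266), (99.35344696044922, 228.12001037597656), 78.6966781616211)
[210 223  97  26 632] [0.48676445 0.04285052 0.13856343] [0.11803285 0.14213835 0.1472127 ] ((456.10455322265625, 37.32598876953125), (104.34703826904297, 234.57862854003906), 9.911327362060547)
```

View pics/b.png

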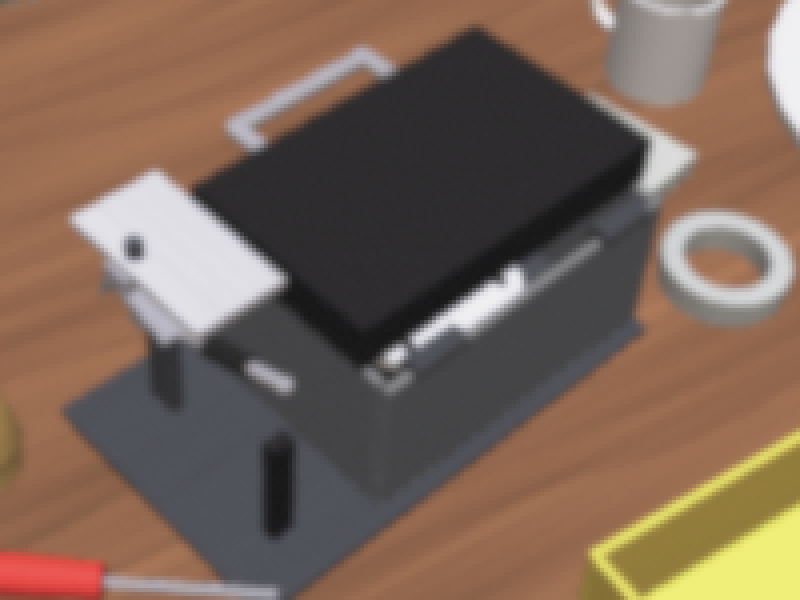

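View pics/a.png

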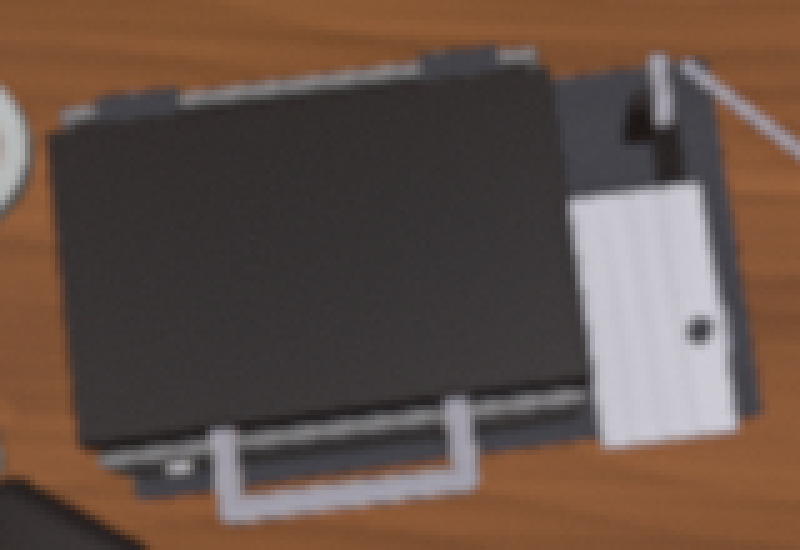

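Run:
```python
from h import *
f=np.load("pics/top0.npz");p,d=f["p"],f["d"];W=cloud(env.calibration("top"),d);z=W[...,2]
a=np.deg2rad(9.4);ex=np.array([np.cos(a),np.sin(a)]);ey=np.array([-ex[1],ex[0]])
C=np.array([.5832,.0583]);L=(W[...,:2]-C)@np.stack([ex,ey]).T  # local about hood centre
def rep(n,m): 
    Q=np.c_[L[m],z[m]]; print(n,len(Q),np.round(np.percentile(Q,[2,50,98],axis=0)*1000,1).tolist())
b=(p.min(2)>80)&(z>.12)&(z<.17)
h=b&(L[...,0]<-.09)&(L[...,0]>-.15)&(abs(L[...,1])<.08);rep("handle",h)
Q=W[h&(abs(L[...,1])<.045)];print("ang",np.rad2deg(np.polyfit(Q[:,1],Q[:,0],1)[0]))
k=b&(L[...,1]<-.125)&(L[...,1]>-.24);rep("bracket",k&(L[...,0]<.06));rep("tip",k&(L[...,0]>.06))
# rod stuff at -y side behind bracket
s=(L[...,1]<-.13)&(L[...,1]>-.23)&(L[...,0]>.02)&(L[...,0]<.15)&(z>.05);rep("rod",s)
for u in range(314,336,1):
    vv=[(v,round(float(z[v,u])*1000)) for v in range(154,184,3)];print(u,vv) if u%3==0 else 0
f=np.load("pics/scene0.npz");p,d=f["p"],f["d"];W=cloud(env.calibration("scene"),d);z=W[...,2];L=(W[...,:2]-C)@np.stack([ex,ey]).T
s=(L[...,1]<-.14)&(L[...,1]>-.24)&(L[...,0]>-.1)&(L[...,0]<.16)&(z>.03)&(z<.14)
vs,us=np.where(s)
for v,u in list(zip(vs,us))[::6]: print((u,v),np.round(np.r_[L[v,u],z[v,u]]*1000),p[v,u])
```

```text
handle 339 [[-119.8, -59.0, 139.4], [-112.7, 0.9, 144.0], [-92.1, 61.0, 148.5]]
ang -9.468181141639455
bracket 1297 [[-106.8, -184.5, 141.1], [-48.5, -156.1, 146.4], [40.1, -126.2, 150.7]]
tip 49 [[61.5, -239.8, 120.5], [258.5, -234.3, 127.8], [284.4, -169.8, 156.7]]
rod 142 [[21.5, -179.8, 54.1], [54.5, -172.4, 140.1], [72.2, -165.8, 155.1]]
315 [(154, 3), (157, 6), (160, 12), (163, 7), (166, 57), (169, 48), (172, 31), (175, 16), (178, 13), (181, 9)]
318 [(154, 1), (157, 1), (160, 14), (163, 98), (166, 97), (169, 64), (172, 25), (175, 13), (178, 11), (181, 10)]
321 [(154, 4), (157, 153), (160, 152), (163, 146), (166, 141), (169, 142), (172, 142), (175, 137), (178, 134), (181, 126)]
324 [(154, 2), (157, 8), (160, 14), (163, 11), (166, 16), (169, 143), (172, 142), (175, 139), (178, 139), (181, 136)]
327 [(154, -1), (157, 18), (160, 10), (163, 8), (166, 12), (169, 16), (172, 9), (175, 11), (178, 11), (181, 10)]
330 [(154, 0), (157, 13), (160, 17), (163, 11), (166, 12), (169, 11), (172, 9), (175, 9), (178, 8), (181, 12)]
333 [(154, 2), (157, 3), (160, -1), (163, 18), (166, 4), (169, 2),
[... 4448 characters left out ...]
   71.] [26 24 26]
(np.int64(265), np.int64(271)) [  60. -186.   59.] [68 63 62]
(np.int64(271), np.int64(271)) [  68. -174.   58.] [27 25 26]
(np.int64(269), np.int64(272)) [  69. -181.   61.] [26 25 25]
(np.int64(267), np.int64(273)) [  65. -184.   55.] [30 29 29]
(np.int64(265), np.int64(274)) [  58. -184.   44.] [67 62 61]
(np.int64(271), np.int64(274)) [  69. -175.   47.] [26 26 26]
(np.int64(269), np.int64(275)) [  68. -180.   47.] [26 25 26]
(np.int64(267), np.int64(276)) [  66. -185.   45.] [31 29 30]
(np.int64(265), np.int64(277)) [  59. -185.   34.] [68 62 61]
(np.int64(271), np.int64(277)) [  68. -175.   34.] [29 28 28]
(np.int64(270), np.int64(278)) [  67. -176.   31.] [26 26 26]
```

The top crop shows the rod tip at crop (660,65), the sleeve at (668,150), the bar at (345,495) and the hinge at the top edge. The scanner's yaw is about 9.4° and the rod stands at about 0.37. Next I plan the approach.

```bash
cat >> h.py <<'E'
a=np.deg2rad(9.4);ex=np.array([np.cos(a),np.sin(a),0]);ey=np.array([-ex[1],ex[0],0]);ez=np.array([0,0,1.])
O=np.array([.5832,.0583,0])-.001*ex
def S(x,y,z): return O+x*ex+y*ey+z*ez
def handle(t): # hood angle -> handle centre
    return S(.075-.190*np.cos(t)-.018*np.sin(t),0.001,.120+.190*np.sin(t)+.018*np.cos(t))
def hood_of(p):
    q=p-S(.075,0,.12);return np.arctan2(q[2],-q@ex)-np.arctan2(.018,.190)
DOWN=np.stack([-ey*-1*-1,ex,-ez],1) # fixed below
DOWN=np.stack([np.cross(ex,-ez),ex,-ez],1)
def pose():
    s=env.read_state();return s["ee_pos"],R.from_rotvec(s["eef_rot"]).as_matrix()
def rows(wps,start=None):
    "wps: (tcp pos, rot matrix, n rows)"
    p,M=start or pose();out=[]
    for q,N,n in wps:
        w=R.from_matrix(M.T@N).as_rotvec();st=(q-p)/n
        for i in range(n):
            out.append(np.r_[1000*M.T@st,np.rad2deg(w/n)]);p=p+st;M=M@R.from_rotvec(w/n).as_matrix()
    for r in out: print("[%.4f,%.4f,%.4f,%.2f,%.2f,%.2f]"%(*(r[:3]/1000),*r[3:]))
E
python3 - <<'E'
from h import *
print(handle(0),np.linalg.det(DOWN))
p,M=pose();h=handle(0)
A=h+[0,0,.11]
up=p+[0.0,0,.10]
rows([(up,M,4),(A,DOWN,20)])
E
```

```text
[0.4685943  0.04034076 0.138     ] 1.0
[0.0000,-0.0000,-0.0250,0.00,0.00,0.00]
[0.0000,-0.0000,-0.0250,0.00,0.00,0.00]
[0.0000,-0.0000,-0.0250,0.00,0.00,0.00]
[0.0000,-0.0000,-0.0250,0.00,0.00,0.00]
[0.0225,-0.0219,0.0042,-0.00,-0.00,-3.88]
[0.0239,-0.0203,0.0042,-0.00,-0.00,-3.88]
[0.0253,-0.0187,0.0042,-0.00,-0.00,-3.88]
[0.0265,-0.0169,0.0042,-0.00,-0.00,-3.88]
[0.0276,-0.0151,0.0042,-0.00,-0.00,-3.88]
[0.0285,-0.0132,0.0042,-0.00,-0.00,-3.88]
[0.0293,-0.0112,0.0041,-0.00,-0.00,-3.88]
[0.0300,-0.0092,0.0041,-0.00,-0.00,-3.88]
[0.0306,-0.0072,0.0041,-0.00,-0.00,-3.88]
[0.0310,-0.0051,0.0041,-0.00,-0.00,-3.88]
[0.0313,-0.0030,0.0041,-0.00,-0.00,-3.88]
[0.0314,-0.0008,0.0041,-0.00,-0.00,-3.88]
[0.0314,0.0013,0.0041,-0.00,-0.00,-3.88]
[0.0312,0.0034,0.0041,-0.00,-0.00,-3.88]
[0.0309,0.0055,0.0041,-0.00,-0.00,-3.88]
[0.0305,0.0076,0.0041,-0.00,-0.00,-3.88]
[0.0299,0.0096,0.0041,-0.00,-0.00,-3.88]
[0.0292,0.0116,0.0041,-0.00,-0.00,-3.88]
[0.0283,0.0136,0.0041,-0.00,-0.00,-3.88]
[0.0273,0.0155,0.0041,-0.00,-0.00,-3.88]
```

Call:
carry_out --moves '[[[0, 0, -0.025, 0, 0, 0], [0, 0, -0.025, 0, 0, 0], [0, 0, -0.025, 0, 0, 0], [0, 0, -0.025, 0, 0, 0], [0.0225, -0.022, 0.004, 0, 0, -3.9], [0.024, -0.02, 0.004, 0, 0, -3.9], [0.025, -0.019, 0.004, 0, 0, -3.9], [0.0265, -0.017, 0.004, 0, 0, -3.9]]]' --jaw 0.032

```text
time_s: 0.77
ee_pos: [0.2641, -0.4178, 0.3147]
eef_rot: [-2.974, -1.01, 0.0]
contact_force: [0.7, -0.1, -0.5]
grip_width: 0.0322
grip_force: 0.0
```

Call:
carry_out --moves '[[[0.0275, -0.015, 0.004, 0, 0, -3.9], [0.0285, -0.013, 0.004, 0, 0, -3.9], [0.029, -0.011, 0.004, 0, 0, -3.9], [0.03, -0.009, 0.004, 0, 0, -3.9], [0.0305, -0.007, 0.004, 0, 0, -3.9], [0.031, -0.005, 0.004, 0, 0, -3.9], [0.031, -0.003, 0.004, 0, 0, -3.9], [0.031, -0.001, 0.004, 0, 0, -3.9]]]'

```text
time_s: 1.43
ee_pos: [0.3656, -0.1893, 0.2829]
eef_rot: [-2.593, -1.773, 0.0]
contact_force: [0.6, -0.1, 0.2]
grip_width: 0.0319
grip_force: 0.0
```

Call:
carry_out --moves '[[[0.031, 0.001, 0.004, 0, 0, -3.9], [0.031, 0.0035, 0.004, 0, 0, -3.9], [0.031, 0.0055, 0.004, 0, 0, -3.9], [0.0305, 0.0075, 0.004, 0, 0, -3.9], [0.03, 0.0095, 0.004, 0, 0, -3.9], [0.029, 0.0115, 0.004, 0, 0, -3.9], [0.028, 0.0135, 0.004, 0, 0, -3.9], [0.027, 0.0155, 0.004, 0, 0, -3.9]]]'

```text
time_s: 2.1
ee_pos: [0.4659, 0.0396, 0.2508]
eef_rot: [-2.02, -2.406, 0.001]
contact_force: [0.3, -0.5, -0.3]
grip_width: 0.0319
grip_force: 0.0
```

Run:
```python
from h import *
s=env.read_state();p,M=pose();print(s["time_s"],p,M.T@(handle(0)-p)*1000,s["joint_positions"],s["contact_force"])
c=env.calibration("wrist");im,d=env.read_camera("wrist");cv2.imwrite("pics/w1.png",im);np.savez("pics/w1.npz",p=im,d=d)
W=cloud(c,d);L=np.stack([(W-O)@ex,(W-O)@ey,W[...,2]],-1)
b=(im.min(2)>70)&(L[...,0]<-.10)&(L[...,0]>-.14)&(abs(L[...,1])<.05)&(L[...,2]>.12)&(L[...,2]<.16)
print(b.sum(),np.percentile(L[b],[5,50,95],axis=0)*1000)
rows([(handle(0)+[0,0,-.015],DOWN,1)])
```

```text
2.1 [0.46591111 0.03961922 0.25083145] [  0.2630362    2.83379454 112.82977017] [ 6.03829461e-02  1.36749234e-01  1.76010959e+00 -2.28720519e-04
  1.24529951e+00 -1.13594726e-01] [ 0.34432257 -0.50905155 -0.29535594]
2226 [[-122.06133359  -44.03612541  139.7704895 ]
 [-116.73233851    3.9405034   143.0822243 ]
 [-111.35215404   45.78010611  144.7011837 ]]
[-0.0041,-0.0002,0.1269,0.06,-0.24,0.83]
```

View pics/w1.png

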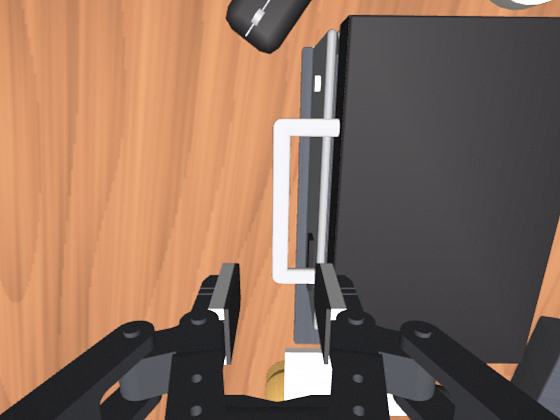

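The wrist view shows the bar at column 281, rows 120–283. The right finger lines up with the gap between the bar and the hood edge (column 345). I'll descend now.

Call:
carry_out --moves '[[[0, 0.0015, 0.02, 0, 0, 0.8], [0, 0, 0.02, 0, 0, 0], [0, 0, 0.02, 0, 0, 0], [0, 0, 0.02, 0, 0, 0], [0, 0, 0.02, 0, 0, 0], [0, 0, 0.015, 0, 0, 0], [0, 0, 0.01, 0, 0, 0], [0, 0, 0, 0, 0, 0]]]'

```text
time_s: 2.82
ee_pos: [0.4654, 0.038, 0.124]
eef_rot: [-2.039, -2.385, 0.006]
contact_force: [-1.2, 0.8, -1.3]
grip_width: 0.032
grip_force: 0.0
```

Call:
carry_out --moves '[[[0, 0, 0, 0, 0, 0], [0, 0, 0, 0, 0, 0], [0, 0, 0, 0, 0, 0], [0, 0, 0, 0, 0, 0], [0, 0, 0, 0, 0, 0], [0, 0, 0, 0, 0, 0], [0, 0, 0, 0, 0, 0], [0, 0, 0, 0, 0, 0]]]' --jaw 0

```text
time_s: 3.48
ee_pos: [0.4687, 0.0384, 0.1269]
eef_rot: [2.039, 2.386, 0.003]
contact_force: [4.8, 0.8, -3.6]
grip_width: 0.0097
grip_force: 58.5
```

Run:
```python
from h import *
p,M=pose();g=p+M[:,2]*env.pinch_z
q=p-S(.075,0,.12);print("tcp local",(p-O)@ex,(p-O)@ey,p[2],np.rad2deg(np.arccos(-M[2,2])))
off=p-handle(0);print(off)
wp=[(handle(t)+off,M,1) for t in np.linspace(0,1.60,41)[1:]]
rows(wp)
```

```text
tcp local -0.11526525995090203 -0.0009519462852921805 0.12686741028763013 0.18421457000945682
[ 5.71054221e-05 -1.96905970e-03 -1.11325897e-02]
[-0.0000,-0.0005,-0.0076,0.00,0.00,0.00]
[-0.0000,-0.0002,-0.0075,0.00,0.00,0.00]
[-0.0000,0.0001,-0.0075,0.00,0.00,0.00]
[-0.0000,0.0004,-0.0074,0.00,0.00,0.00]
[0.0000,0.0007,-0.0073,0.00,0.00,0.00]
[0.0000,0.0010,-0.0073,0.00,0.00,0.00]
[0.0000,0.0013,-0.0072,0.00,0.00,0.00]
[0.0000,0.0016,-0.0070,0.00,0.00,0.00]
[0.0000,0.0019,-0.0069,0.00,0.00,0.00]
[0.0000,0.0022,-0.0068,0.00,0.00,0.00]
[0.0000,0.0025,-0.0066,0.00,0.00,0.00]
[0.0000,0.0027,-0.0065,0.00,0.00,0.00]
[0.0000,0.0030,-0.0063,0.00,0.00,0.00]
[0.0000,0.0033,-0.0061,0.00,0.00,0.00]
[0.0000,0.0036,-0.0060,0.00,0.00,0.00]
[0.0000,0.0038,-0.0058,0.00,0.00,0.00]
[0.0000,0.0041,-0.0055,0.00,0.00,0.00]
[0.0000,0.0044,-0.0053,0.00,0.00,0.00]
[0.0000,0.0046,-0.0051,0.00,0.00,0.00]
[0.0000,0.0048,-0.0049,0.00,0.00,0.00]
[0.0000,0.0051,-0.0046,0.00,0.00,0.00]
[0.0000,0.0053,-0.0044,0.00,0.00,0.00]
[0.0000,0.0055,-0.0041,0.00,0.00,0.00]
[0.0000,0.0057,-0.0039,0.00,0.00,0.00]
[0.0000,0.0059,-0.0036,0.00,0.00,0.00]
[0.0000,0.0061,-0.0033,0.00,0.00,0.00]
[0.0000,0.0063,-0.0031,0.00,0.00,0.00]
[0.0000,0.0065,-0.0028,0.00,0.00,0.00]
[0.0000,0.0066,-0.0025,0.00,0.00,0.00]
[0.0001,0.0068,-0.0022,0.00,0.00,0.00]
[0.0001,0.0069,-0.0019,0.00,0.00,0.00]
[0.0001,0.0070,-0.0016,0.00,0.00,0.00]
[0.0001,0.0071,-0.0013,0.00,0.00,0.00]
[0.0001,0.0072,-0.0010,0.00,0.00,0.00]
[0.0001,0.0073,-0.0007,0.00,0.00,0.00]
[0.0001,0.0074,-0.0004,0.00,0.00,0.00]
[0.0001,0.0075,-0.0001,0.00,0.00,0.00]
[0.0001,0.0075,0.0002,0.00,0.00,0.00]
[0.0001,0.0076,0.0005,0.00,0.00,0.00]
[0.0001,0.0076,0.0008,0.00,0.00,0.00]
```

Call:
carry_out --moves '[[[0, -0.0005, -0.0076, 0, 0, 0], [0, 0, -0.0075, 0, 0, 0], [0, 0, -0.0075, 0, 0, 0], [0, 0.0004, -0.0074, 0, 0, 0], [0, 0.0007, -0.0073, 0, 0, 0], [0, 0.001, -0.0073, 0, 0, 0], [0, 0.0013, -0.0072, 0, 0, 0], [0, 0.0016, -0.007, 0, 0, 0]]]'

```text
time_s: 4.15
ee_pos: [0.4843, 0.0409, 0.1872]
eef_rot: [2.029, 2.373, 0.035]
contact_force: [33.2, 6.2, -20.0]
grip_width: 0.0097
grip_force: 58.8
```

Call:
carry_out --moves '[[[0, 0.0019, -0.0069, 0, 0, 0], [0, 0.0022, -0.0068, 0, 0, 0], [0, 0.0025, -0.0066, 0, 0, 0], [0, 0.0027, -0.0065, 0, 0, 0], [0, 0.003, -0.0063, 0, 0, 0], [0, 0.0033, -0.0061, 0, 0, 0], [0, 0.0036, -0.006, 0, 0, 0], [0, 0.0038, -0.0058, 0, 0, 0]]]'

```text
time_s: 4.82
ee_pos: [0.5111, 0.0453, 0.2338]
eef_rot: [2.027, 2.37, 0.042]
contact_force: [54.6, 9.1, -53.0]
grip_width: 0.0095
grip_force: 57.6
```

Run:
```python
from h import *
p,M=pose();off=np.array([0,-.002,-.0111])
print("hood",hood_of(p-off),np.hypot((p-off-S(.075,0,.12))@ex,p[2]+.0111-.12), (p-O)@ey)
```

```text
hood 0.6100972527915584 0.19282124486645577 -0.0010145751732975722
```

I had the sign of the handle's 18 mm offset wrong, so I pulled outward about 16 mm off the true arc. I'll fix that and relax the pull before going on.

```bash
sed -i 's/-.018\*np.sin(t),0.001/+.018*np.sin(t),0.001/' h.py
python3 - <<'E'
from h import *
off=np.array([0,-.002,-.0111]);C=np.array([.4931,.0425,.2353])
print(handle(0.)+off,handle(.61)+off,pose()[0])
wp=[(handle(.62)+off,DOWN,3)]+[(handle(t)+off,DOWN,1) for t in np.linspace(.62,1.62,30)[1:]]
rows(wp,(C,DOWN))
E
```

```text
[0.4685943  0.03834076 0.1269    ] [0.5125742  0.04562159 0.23249848] [0.51111165 0.04533747 0.23378891]
[-0.0000,0.0070,0.0005,0.00,0.00,0.00]
[-0.0000,0.0070,0.0005,0.00,0.00,0.00]
[-0.0000,0.0070,0.0005,0.00,0.00,0.00]
[0.0000,0.0044,-0.0049,0.00,0.00,0.00]
[0.0000,0.0046,-0.0047,0.00,0.00,0.00]
[0.0000,0.0047,-0.0046,0.00,0.00,0.00]
[-0.0000,0.0049,-0.0044,0.00,0.00,0.00]
[-0.0000,0.0050,-0.0042,0.00,0.00,0.00]
[0.0000,0.0052,-0.0041,0.00,0.00,0.00]
[-0.0000,0.0053,-0.0039,0.00,0.00,0.00]
[0.0000,0.0054,-0.0037,0.00,0.00,0.00]
[0.0000,0.0056,-0.0035,0.00,0.00,0.00]
[-0.0000,0.0057,-0.0033,0.00,0.00,0.00]
[0.0000,0.0058,-0.0031,0.00,0.00,0.00]
[0.0000,0.0059,-0.0029,0.00,0.00,0.00]
[-0.0000,0.0060,-0.0027,0.00,0.00,0.00]
[0.0000,0.0061,-0.0025,0.00,0.00,0.00]
[-0.0000,0.0062,-0.0023,0.00,0.00,0.00]
[0.0000,0.0062,-0.0021,0.00,0.00,0.00]
[-0.0000,0.0063,-0.0019,0.00,0.00,0.00]
[-0.0000,0.0064,-0.0016,0.00,0.00,0.00]
[0.0000,0.0064,-0.0014,0.00,0.00,0.00]
[-0.0000,0.0065,-0.0012,0.00,0.00,0.00]
[0.0000,0.0065,-0.0010,0.00,0.00,0.00]
[0.0000,0.0065,-0.0008,0.00,0.00,0.00]
[-0.0000,0.0066,-0.0005,0.00,0.00,0.00]
[-0.0000,0.0066,-0.0003,0.00,0.00,0.00]
[-0.0000,0.0066,-0.0001,0.00,0.00,0.00]
[0.0000,0.0066,0.0002,0.00,0.00,0.00]
[-0.0000,0.0066,0.0004,0.00,0.00,0.00]
[0.0000,0.0066,0.0006,0.00,0.00,0.00]
[-0.0000,0.0065,0.0008,0.00,0.00,0.00]
```

Call:
carry_out --moves '[[[0, 0.007, 0.0005, 0, 0, 0], [0, 0.007, 0.0005, 0, 0, 0], [0, 0.007, 0.0005, 0, 0, 0], [0, 0.0044, -0.0049, 0, 0, 0], [0, 0.0046, -0.0047, 0, 0, 0], [0, 0.0047, -0.0046, 0, 0, 0], [0, 0.0049, -0.0044, 0, 0, 0], [0, 0.005, -0.0042, 0, 0, 0]]]'

```text
time_s: 5.48
ee_pos: [0.5336, 0.0491, 0.2569]
eef_rot: [-2.035, -2.382, 0.014]
contact_force: [-7.6, -0.6, 2.8]
grip_width: 0.0093
grip_force: 62.1
```

Call:
carry_out --moves '[[[0, 0.0052, -0.0041, 0, 0, 0], [0, 0.0053, -0.0039, 0, 0, 0], [0, 0.0054, -0.0037, 0, 0, 0], [0, 0.0056, -0.0035, 0, 0, 0], [0, 0.0057, -0.0033, 0, 0, 0], [0, 0.0058, -0.0031, 0, 0, 0], [0, 0.0059, -0.0029, 0, 0, 0], [0, 0.006, -0.0027, 0, 0, 0]]]'

```text
time_s: 6.15
ee_pos: [0.5783, 0.0565, 0.2871]
eef_rot: [-2.037, -2.383, 0.009]
contact_force: [-9.9, 0.6, 10.9]
grip_width: 0.0092
grip_force: 61.1
```

Run:
```python
from h import *
p,M=pose();off=np.array([0,-.002,-.0111]);q=p-off-S(.075,0,.12)
print("hood",hood_of(p-off),np.hypot(q@ex,q[2]), np.round(M,3).tolist(),handle(1.14)+off)
```

```text
hood 1.0601011783568854 0.19480669150910238 [[-0.156, 0.988, -0.009], [0.988, 0.156, -0.0], [0.001, -0.008, -1.0]] [0.59390125 0.05908519 0.28905707]
```

Call:
carry_out --moves '[[[0, 0.0061, -0.0025, 0, 0, 0], [0, 0.0062, -0.0023, 0, 0, 0], [0, 0.0062, -0.0021, 0, 0, 0], [0, 0.0063, -0.0019, 0, 0, 0], [0, 0.0064, -0.0016, 0, 0, 0], [0, 0.0064, -0.0014, 0, 0, 0], [0, 0.0065, -0.0012, 0, 0, 0], [0, 0.0065, -0.001, 0, 0, 0]]]'

```text
time_s: 6.82
ee_pos: [0.6306, 0.0651, 0.3008]
eef_rot: [-2.038, -2.386, 0.002]
contact_force: [-6.2, 1.7, 7.5]
grip_width: 0.0093
grip_force: 63.2
```

Call:
carry_out --moves '[[[0, 0.0065, -0.0008, 0, 0, 0], [0, 0.0066, -0.0005, 0, 0, 0], [0, 0.0066, -0.0003, 0, 0, 0], [0, 0.0066, 0, 0, 0, 0], [0, 0.0066, 0.0002, 0, 0, 0], [0, 0.0066, 0.0004, 0, 0, 0], [0, 0.0066, 0.0006, 0, 0, 0], [0, 0.0065, 0.0008, 0, 0, 0]]]'

```text
time_s: 7.48
ee_pos: [0.6847, 0.074, 0.2987]
eef_rot: [-2.039, -2.387, -0.002]
contact_force: [-2.3, 4.9, 4.7]
grip_width: 0.0091
grip_force: 65.5
```

Run:
```python
from h import *
p,M=pose();off=np.array([0,-.002,-.0111]);q=p-off-S(.075,0,.12)
print("hood",hood_of(p-off),np.hypot(q@ex,q[2]), np.round(M,3).tolist(),handle(1.62)+off)
```

```text
hood 1.628065549918904 0.1920502635324544 [[-0.156, 0.988, -0.001], [0.988, 0.156, 0.002], [0.002, -0.001, -1.0]] [0.68299926 0.07383527 0.29778474]
```

Call:
carry_out --moves '[[[0, 0, 0, 0, 0, 0], [0, 0, 0, 0, 0, 0], [0, 0, 0, 0, 0, 0], [0, 0, 0, 0, 0, 0], [0, 0, -0.01, 0, 0, 0], [0, 0, -0.015, 0, 0, 0], [0, 0, -0.02, 0, 0, 0], [0, 0, -0.025, 0, 0, 0]]]' --jaw 0.032

```text
time_s: 8.15
ee_pos: [0.6842, 0.0722, 0.3684]
eef_rot: [-2.041, -2.387, 0.003]
contact_force: [0.8, -0.1, 0.3]
grip_width: 0.0325
grip_force: 0.0
```

```bash
cat >> h.py <<'E'
ZT=(ex-ez)/np.sqrt(2);TILT=np.stack([np.cross(-ey,ZT),-ey,ZT],1)
PX=-.055
def grip(r,y=-.175,x=None): # TCP for sleeve at rod angle r
    return S((PX if x is None else x)+.085*np.cos(r),y,.100+.085*np.sin(r))+.0187*ZT
E
python3 - <<'E'
from h import *
s=env.read_state();print(s["time_s"],s["joint_positions"],s["contact_force"])
p,im=env.read_camera("scene");cv2.imwrite("pics/s2.png",p);np.savez("pics/s2.npz",p=p,d=im)
q,M=pose();pre=grip(.37)-.10*ZT
print(q,pre)
rows([(q+[0,0,.04],M,2),(S(-.07,-.07,.37),R.from_matrix(M).as_matrix()@R.from_rotvec(R.from_matrix(M.T@TILT).as_rotvec()*.6).as_matrix(),11),(pre,TILT,11)])
E
```

```text
8.15 [ 8.86463693e-02  4.76609482e-01  9.84706926e-01 -4.80759506e-04
  1.68285895e+00 -6.73701812e-02] [ 0.84201499 -0.0651801   0.26760682]
[0.68582032 0.07237231 0.37524024] [ 0.57800186 -0.1199424   0.18822509]
[-0.0000,0.0002,-0.0200,0.00,0.00,0.00]
[-0.0000,0.0002,-0.0200,0.00,0.00,0.00]
[-0.0062,-0.0159,0.0040,-1.88,1.91,4.62]
[-0.0076,-0.0154,0.0032,-1.88,1.91,4.62]
[-0.0089,-0.0148,0.0025,-1.88,1.91,4.62]
[-0.0102,-0.0141,0.0017,-1.88,1.91,4.62]
[-0.0113,-0.0133,0.0009,-1.88,1.91,4.62]
[-0.0124,-0.0124,0.0000,-1.88,1.91,4.62]
[-0.0133,-0.0113,-0.0008,-1.88,1.91,4.62]
[-0.0141,-0.0102,-0.0016,-1.88,1.91,4.62]
[-0.0148,-0.0090,-0.0024,-1.88,1.91,4.62]
[-0.0154,-0.0076,-0.0032,-1.88,1.91,4.62]
[-0.0159,-0.0063,-0.0039,-1.88,1.91,4.62]
[-0.0108,0.0070,0.0145,-1.26,1.27,3.08]
[-0.0107,0.0072,0.0144,-1.26,1.27,3.08]
[-0.0106,0.0075,0.0144,-1.26,1.27,3.08]
[-0.0105,0.0077,0.0143,-1.26,1.27,3.08]
[-0.0104,0.0080,0.0142,-1.26,1.27,3.08]
[-0.0103,0.0082,0.0142,-1.26,1.27,3.08]
[-0.0102,0.0085,0.0141,-1.26,1.27,3.08]
[-0.0100,0.0087,0.0141,-1.26,1.27,3.08]
[-0.0099,0.0089,0.0141,-1.26,1.27,3.08]
[-0.0097,0.0091,0.0141,-1.26,1.27,3.08]
[-0.0095,0.0093,0.0140,-1.26,1.27,3.08]
```

View pics/s2.png

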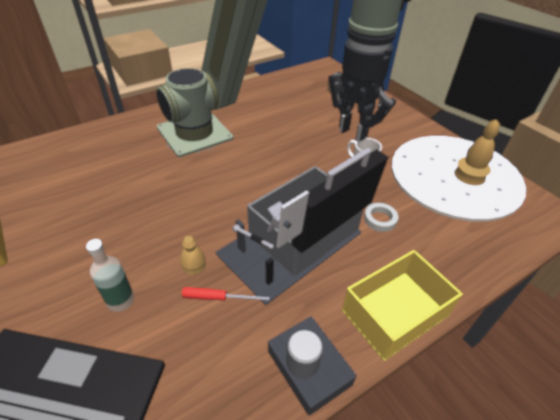

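The hood stands up on its own at (340,200), and the rod is now in plain view from (238,228) to (272,245). Moving to the pre-grasp beside the sleeve.

Call:
carry_out --moves '[[[0, 0, -0.03, 0, 0, 0], [-0.006, -0.016, 0.004, -1.9, 1.9, 4.6], [-0.0075, -0.0155, 0.003, -1.9, 1.9, 4.6], [-0.009, -0.015, 0.0025, -1.9, 1.9, 4.6], [-0.01, -0.014, 0.0015, -1.9, 1.9, 4.6], [-0.0115, -0.0135, 0.001, -1.9, 1.9, 4.6], [-0.0125, -0.0125, 0, -1.9, 1.9, 4.6], [-0.0135, -0.0115, -0.001, -1.9, 1.9, 4.6]]]' --jaw 0.04

```text
time_s: 8.87
ee_pos: [0.5803, 0.0114, 0.3713]
eef_rot: [-2.577, -1.681, -0.506]
contact_force: [0.2, -0.6, 0.2]
grip_width: 0.0406
grip_force: 0.0
```

Call:
carry_out --moves '[[[-0.014, -0.01, -0.0015, -1.9, 1.9, 4.6], [-0.015, -0.009, -0.0025, -1.9, 1.9, 4.6], [-0.0155, -0.0075, -0.003, -1.9, 1.9, 4.6], [-0.016, -0.006, -0.004, -1.9, 1.9, 4.6], [-0.011, 0.007, 0.0145, -1.25, 1.25, 3.1], [-0.0105, 0.007, 0.0145, -1.25, 1.25, 3.1], [-0.0105, 0.0075, 0.0145, -1.25, 1.25, 3.1], [-0.0105, 0.008, 0.0145, -1.25, 1.25, 3.1]]]'

```text
time_s: 9.53
ee_pos: [0.5421, -0.0594, 0.2888]
eef_rot: [-2.827, -0.857, -0.926]
contact_force: [-0.2, 0.5, 0.4]
grip_width: 0.0402
grip_force: 0.0
```

Run:
```python
from h import *
s=env.read_state();print(s["time_s"],s["joint_positions"],s["contact_force"])
for n in ("top","wrist"):
    c=env.calibration(n);p,d=env.read_camera(n);cv2.imwrite(f"pics/{n}3.png",p)
    W=cloud(c,d);L=np.stack([(W-O)@ex,(W-O)@ey,W[...,2]],-1)*1000
    m=(L[...,1]<-160)&(L[...,1]>-195)&(L[...,0]>-75)&(L[...,0]<90)&(L[...,2]>102)&(L[...,2]<165)
    Q=L[m];print(n,len(Q))
    for x in range(-75,90,12):
        k=Q[(Q[:,0]>=x)&(Q[:,0]<x+12)]
        if len(k)>2: print(x+6,len(k),"y",np.round(np.percentile(k[:,1],[10,50,90]),1),"z",np.round(np.percentile(k[:,2],[10,50,90]),1))
q,M=pose();rows([(grip(.37)-.10*ZT,TILT,8)])
```

```text
9.5333 [-0.35409449  0.02835146  1.93285791  0.56726977  0.78410664  0.30094688] [-0.21162312  0.54626439  0.35407613]
top 194
-57 8 y [-181.  -178.6 -176. ] z [104.6 105.9 108.3]
-21 16 y [-175.2 -172.8 -170.2] z [113.5 116.6 119. ]
-9 16 y [-176.7 -173.6 -171. ] z [119.8 121.9 124.2]
3 23 y [-177.4 -172.8 -170.3] z [123.9 127.3 133. ]
15 29 y [-178.9 -173.8 -167.6] z [129.6 132.8 136. ]
27 28 y [-178.4 -172.8 -168.3] z [133.6 138.  141.6]
39 30 y [-179.5 -172.9 -167.4] z [137.5 141.8 144.3]
51 15 y [-176.5 -173.2 -170.8] z [141.1 143.3 146.5]
63 19 y [-176.9 -173.  -170.3] z [145.3 147.8 152.6]
75 9 y [-176.7 -173.5 -170.7] z [149.6 153.  153.5]
wrist 1583
-69 78 y [-172.6 -164.7 -160.9] z [103.4 112.6 113.8]
-57 249 y [-176.4 -168.  -161.6] z [105.  111.3 113.4]
-45 79 y [-171.2 -165.  -160.8] z [105.  112.3 113.6]
-9 70 y [-177.6 -175.1 -171.8] z [120.8 122.5 124. ]
3 187 y [-178.1 -173.7 -169.5] z [124.  128.4 131.2]
15 224 y [-179.  -173.3 -168.5] z [129.7 133.1 135.7]
27 224 y [-178.9 -173.1 -168.7] z [134.7 137.5 140.1]
39 170 y [-178.5 -173.5 -168.9] z [138.3 140.9 142.7]
51 136 y [-177.4 -173.9 -171.1] z [141.6 144.2 146.5]
63 143 y [-177.6 -173.9 -171. ] z [146.4 148.9 151.8]
75 23 y [-177.4 -173.8 -171.1] z [148.7 151.3 151.9]
[-0.0073,0.0075,0.0109,-1.13,1.21,2.68]
[-0.0072,0.0076,0.0109,-1.13,1.21,2.68]
[-0.0070,0.0077,0.0109,-1.13,1.21,2.68]
[-0.0069,0.0078,0.0109,-1.13,1.21,2.68]
[-0.0068,0.0079,0.0109,-1.13,1.21,2.68]
[-0.0066,0.0080,0.0109,-1.13,1.21,2.68]
[-0.0065,0.0081,0.0109,-1.13,1.21,2.68]
[-0.0063,0.0082,0.0110,-1.13,1.21,2.68]
```

```bash
sed -i 's/^PX=.*/PX=-.058/; s/y=-.175,x=None/y=-.1735,x=None/' h.py
python3 - <<'E'
from h import *
rows([(grip(.35)-.09*ZT,TILT,8),(grip(.35),TILT,8)])
E
```

```text
[-0.0074,0.0074,0.0121,-1.13,1.21,2.68]
[-0.0073,0.0075,0.0121,-1.13,1.21,2.68]
[-0.0072,0.0076,0.0121,-1.13,1.21,2.68]
[-0.0071,0.0077,0.0121,-1.13,1.21,2.68]
[-0.0070,0.0078,0.0121,-1.13,1.21,2.68]
[-0.0069,0.0079,0.0121,-1.13,1.21,2.68]
[-0.0068,0.0080,0.0121,-1.13,1.21,2.68]
[-0.0066,0.0080,0.0122,-1.13,1.21,2.68]
[0.0000,0.0000,0.0113,-0.00,-0.00,0.00]
[0.0000,0.0000,0.0113,-0.00,-0.00,0.00]
[0.0000,0.0000,0.0113,-0.00,-0.00,0.00]
[0.0000,0.0000,0.0113,-0.00,-0.00,0.00]
[0.0000,0.0000,0.0113,-0.00,-0.00,0.00]
[0.0000,0.0000,0.0113,-0.00,-0.00,0.00]
[0.0000,0.0000,0.0113,-0.00,-0.00,0.00]
[0.0000,0.0000,0.0113,-0.00,-0.00,0.00]
```

Call:
carry_out --moves '[[[-0.0074, 0.0074, 0.0121, -1.13, 1.21, 2.68], [-0.0073, 0.0075, 0.0121, -1.13, 1.21, 2.68], [-0.0072, 0.0076, 0.0121, -1.13, 1.21, 2.68], [-0.0071, 0.0077, 0.0121, -1.13, 1.21, 2.68], [-0.007, 0.0078, 0.0121, -1.13, 1.21, 2.68], [-0.0069, 0.0079, 0.0121, -1.13, 1.21, 2.68], [-0.0068, 0.008, 0.0121, -1.13, 1.21, 2.68], [-0.0066, 0.008, 0.0122, -1.13, 1.21, 2.68]]]'

```text
time_s: 10.3
ee_pos: [0.5867, -0.1178, 0.1848]
eef_rot: [-2.832, -0.237, -1.192]
contact_force: [1.2, 0.4, 0.9]
grip_width: 0.0398
grip_force: 0.0
```

Run:
```python
from h import *
s=env.read_state();p,M=pose();print(s["time_s"],s["joint_positions"],s["contact_force"])
print(M.T@(grip(.35)-p),np.rad2deg(R.from_matrix(M.T@TILT).as_rotvec()))
```

```text
10.3 [-0.43176131  0.19867874  2.15886298  1.38759107  0.41808006 -0.24608997] [1.15168767 0.35146292 0.86011567]
[-0.00774076 -0.00102157  0.09059346] [ 0.13526357 -0.62824514  0.21758653]
```

Call:
carry_out --moves '[[[-0.0035, -0.0005, 0.008, 0.1, -0.3, 0.1], [-0.004, -0.0005, 0.012, 0, -0.3, 0.1], [0, 0, 0.012, 0, 0, 0], [0, 0, 0.012, 0, 0, 0], [0, 0, 0.012, 0, 0, 0], [0, 0, 0.012, 0, 0, 0], [0, 0, 0.012, 0, 0, 0], [0, 0, 0.009, 0, 0, 0]]]'

```text
time_s: 10.97
ee_pos: [0.6442, -0.1066, 0.1163]
eef_rot: [-2.835, -0.237, -1.175]
contact_force: [0.2, -0.4, -0.5]
grip_width: 0.0403
grip_force: 0.0
```

Run:
```python
from h import *
s=env.read_state();p,M=pose();print(s["time_s"],s["joint_positions"],s["contact_force"])
print(M.T@(grip(.35)-p),np.rad2deg(R.from_matrix(M.T@TILT).as_rotvec()))
```

```text
10.9667 [-0.3539998   0.37554588  2.12622846  1.76863455  0.36652997 -0.59692631] [ 0.15691996 -0.35367253 -0.47197466]
[0.00030024 0.0008684  0.00082919] [-0.07323834 -0.01975817  0.12763953]
```

Call:
carry_out --moves '[[[0, 0, 0, 0, 0, 0], [0, 0, 0, 0, 0, 0], [0, 0, 0, 0, 0, 0], [0, 0, 0, 0, 0, 0], [0, 0, 0, 0, 0, 0], [0, 0, 0, 0, 0, 0], [0, 0, 0, 0, 0, 0], [0, 0, 0, 0, 0, 0]]]' --jaw 0

```text
time_s: 11.63
ee_pos: [0.6432, -0.1093, 0.1165]
eef_rot: [-2.841, -0.231, -1.175]
contact_force: [5.2, -5.1, -3.5]
grip_width: 0.0118
grip_force: 58.4
```

Run:
```python
from h import *
p,M=pose();print(M.T@(grip(.35)-p))
rows([(p+grip(t)-grip(.35),M,1) for t in np.linspace(.35,1.09,17)[1:]])
```

```text
[ 0.00118111 -0.00165638  0.00204593]
[0.0016,0.0000,-0.0036,0.00,0.00,0.00]
[0.0014,0.0000,-0.0037,0.00,0.00,0.00]
[0.0012,0.0000,-0.0037,0.00,0.00,0.00]
[0.0011,0.0000,-0.0038,0.00,0.00,0.00]
[0.0009,0.0000,-0.0038,0.00,0.00,0.00]
[0.0007,0.0000,-0.0039,0.00,0.00,0.00]
[0.0005,0.0000,-0.0039,0.00,0.00,0.00]
[0.0003,0.0000,-0.0039,0.00,0.00,0.00]
[0.0002,0.0000,-0.0039,0.00,0.00,0.00]
[-0.0000,0.0000,-0.0039,0.00,0.00,0.00]
[-0.0002,0.0000,-0.0039,0.00,0.00,0.00]
[-0.0004,0.0000,-0.0039,0.00,0.00,0.00]
[-0.0006,0.0000,-0.0039,0.00,0.00,0.00]
[-0.0007,0.0000,-0.0039,0.00,0.00,0.00]
[-0.0009,0.0000,-0.0038,0.00,0.00,0.00]
[-0.0011,0.0000,-0.0038,0.00,0.00,0.00]
```

Call:
carry_out --moves '[[[0.0016, 0.001, -0.0036, 0, 0, 0], [0.0014, 0.001, -0.0037, 0, 0, 0], [0.0012, 0, -0.0037, 0, 0, 0], [0.0011, 0, -0.0038, 0, 0, 0], [0.0009, 0, -0.0038, 0, 0, 0], [0.0007, 0, -0.0039, 0, 0, 0], [0.0005, 0, -0.0039, 0, 0, 0], [0.0003, 0, -0.0039, 0, 0, 0]]]'

```text
time_s: 12.3
ee_pos: [0.6256, -0.1123, 0.1413]
eef_rot: [-2.841, -0.232, -1.168]
contact_force: [0.9, -2.2, -9.6]
grip_width: 0.0114
grip_force: 58.7
```

Call:
carry_out --moves '[[[0.0002, 0, -0.0039, 0, 0, 0], [0, 0, -0.0039, 0, 0, 0], [-0.0002, 0, -0.0039, 0, 0, 0], [-0.0004, 0, -0.0039, 0, 0, 0], [-0.0006, 0, -0.0039, 0, 0, 0], [-0.0007, 0, -0.0039, 0, 0, 0], [-0.0009, 0, -0.0038, 0, 0, 0], [-0.001, 0, -0.0038, 0, 0, 0]]]'

```text
time_s: 12.97
ee_pos: [0.6009, -0.1162, 0.1597]
eef_rot: [-2.841, -0.231, -1.165]
contact_force: [1.8, -7.5, -13.7]
grip_width: 0.0113
grip_force: 58.7
```

Run:
```python
from h import *
p,M=pose();s=env.read_state()
g=p-M[:,2]*.0187;q=g-S(PX,0,.1);print("rod",np.arctan2(q[2],q@ex),np.hypot(q[2],q@ex),q@ey, M.T@(grip(1.08)-p),s["contact_force"],s["joint_positions"])
```

```text
rod 1.125865797416813 0.08090314199365128 -0.17507820664192583 [ 0.00522928 -0.00160189  0.00229662] [  1.8464058   -7.47226255 -13.65382623] [-0.40928532  0.25480419  2.15310652  1.46961303  0.39200237 -0.32023957]
```

Run:
```python
from h import *
for n in("scene","top","wrist"):
    c=env.calibration(n);p,d=env.read_camera(n);cv2.imwrite(f"pics/{n}4.png",p);W=cloud(c,d);L=np.stack([(W-O)@ex,(W-O)@ey,W[...,2]],-1)*1000
    m=(L[...,1]<-164)&(L[...,1]>-186)&(L[...,0]>-75)&(L[...,0]<40)&(L[...,2]>100)&(L[...,2]<235)
    Q=L[m];print(n,len(Q))
    for z in range(100,235,8):
        k=Q[(Q[:,2]>=z)&(Q[:,2]<z+8)]
        if len(k)>2: print(z+4,len(k),"x",np.round(np.percentile(k[:,0],[10,50,90])),"y",np.round(np.percentile(k[:,1],[10,50,90])))
im=cv2.imread("pics/scene4.png");cv2.imwrite("pics/s4.png",cv2.resize(im[150:300,190:390],None,fx=3,fy=3))
```

```text
scene 436
104 30 x [-61. -50. -45.] y [-184. -179. -169.]
112 26 x [-64. -51. -44.] y [-180. -171. -168.]
120 5 x [-45. -45. -41.] y [-181. -180. -171.]
128 6 x [-46. -42. -37.] y [-181. -179. -177.]
136 5 x [-36. -35. -32.] y [-181. -179. -179.]
168 13 x [-31.  -7.  -6.] y [-182. -170. -168.]
176 32 x [-38. -15.  -6.] y [-185. -171. -170.]
184 50 x [-42. -20.  -1.] y [-183. -171. -167.]
192 75 x [-48. -27.   1.] y [-184. -171. -166.]
200 39 x [-66. -38.   2.] y [-180. -169. -166.]
208 38 x [-65. -43.   9.] y [-180. -168. -165.]
216 30 x [-51. -43.  18.] y [-185. -176. -166.]
224 49 x [-60. -52.  14.] y [-183. -173. -166.]
232 38 x [-67. -63. -56.] y [-182. -173. -168.]
top 245
152 4 x [-27. -26. -25.] y [-176. -175. -173.]
160 4 x [-24. -23. -22.] y [-177. -174. -173.]
168 14 x [-25. -20.  -7.] y [-180. -176. -169.]
176 27 x [-18. -13.  -6.] y [-183. -175. -166.]
184 36 x [-37. -13.  -7.] y [-183. -179. -168.]
192 55 x [-39. -20.   0.] y [-183. -179. -168.]
200 14 x [-32.   1.   6.] y [-183. -173. -167.]
208 15 x [-41. -35.   9.] y [-185. -175. -168.]
216 20 x [-42.  13.  19.] y [-1
[... 264 characters left out ...]
 -172.]
128 205 x [-46. -43. -40.] y [-178. -175. -172.]
136 218 x [-40. -38. -36.] y [-178. -175. -172.]
144 245 x [-36. -33. -31.] y [-178. -175. -172.]
152 211 x [-31. -29. -27.] y [-178. -175. -172.]
160 279 x [-27. -26. -24.] y [-180. -175. -170.]
168 595 x [-25. -22. -18.] y [-180. -175. -169.]
176 1053 x [-32. -16. -11.] y [-183. -175. -167.]
184 1633 x [-42. -18.  -9.] y [-182. -175. -167.]
192 2260 x [-48. -27.  -3.] y [-183. -175. -167.]
200 951 x [-38.  -2.   3.] y [-184. -175. -165.]
208 1203 x [-45. -39.   8.] y [-184. -175. -166.]
216 1373 x [-57.   9.  14.] y [-182. -175. -167.]
224 2478 x [-60. -57. -49.] y [-184. -175. -166.]
232 1038 x [-60. -58. -56.] y [-185. -182. -165.]
```

View pics/s4.png

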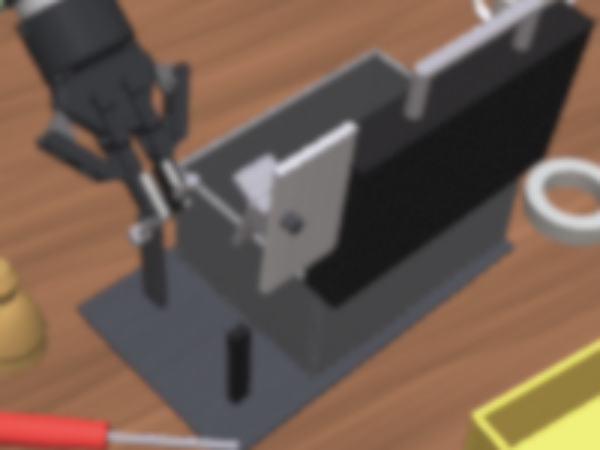

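The rod stands at about 1.03 by the wrist fit, and the sleeve sits near the far edge of the pads. I'll nudge it a bit further and re-check.

Call:
carry_out --moves '[[[-0.001, 0.0005, -0.001, 0, 0, 0], [-0.001, 0.0005, -0.001, 0, 0, 0], [-0.001, 0.0005, -0.001, 0, 0, 0], [-0.001, 0, -0.001, 0, 0, 0], [0, 0, -0.0005, 0, 0, 0], [0, 0, 0, 0, 0, 0], [0, 0, 0, 0, 0, 0], [0, 0, 0, 0, 0, 0]]]'

```text
time_s: 13.78
ee_pos: [0.596, -0.1173, 0.1611]
eef_rot: [-2.838, -0.235, -1.168]
contact_force: [-2.7, 1.1, -7.0]
grip_width: 0.0112
grip_force: 58.9
```

```bash
cat >> h.py <<'E'
def rodfit(z0,z1):
    c=env.calibration("wrist");p,d=env.read_camera("wrist");W=cloud(c,d);L=np.stack([(W-O)@ex,(W-O)@ey,W[...,2]],-1)*1000
    m=(abs(L[...,1]+175)<5)&(L[...,0]>-75)&(L[...,0]<40)&(L[...,2]>z0)&(L[...,2]<z1);Q=L[m][:,[0,2]]
    md=np.median(Q,0);l=cv2.fitLine(Q.astype(np.float32),cv2.DIST_HUBER,0,.01,.01).ravel()
    t=np.arctan2(abs(l[1]),abs(l[0]));print("rod",len(Q),t,"front x at z=100:",l[2]+(100-l[3])*l[0]/l[1])
    return p
E
python3 - <<'E'
from h import *
p=rodfit(120,158)
E
```

```text
rod 925 1.0630211 front x at z=100: -60.253204
```

Call:
carry_out --moves '[[[-0.0005, 0, -0.001, 0, 0, 0], [-0.0005, 0, -0.001, 0, 0, 0], [0, 0, 0, 0, 0, 0], [0, 0, 0, 0, 0, 0], [0, 0, 0, 0, 0, 0], [0, 0, 0, 0, 0, 0], [0, 0, 0, 0, 0, 0], [0, 0, 0, 0, 0, 0]]]'

```text
time_s: 14.5
ee_pos: [0.5938, -0.1177, 0.1615]
eef_rot: [-2.837, -0.231, -1.167]
contact_force: [-3.1, 4.7, -8.9]
grip_width: 0.0116
grip_force: 58.6
```

Call:
carry_out --moves '[[[0, 0, 0, 0, 0, 0], [0, 0, 0, 0, 0, 0], [0, 0, 0, 0, 0, 0], [0, 0, 0, 0, 0, 0], [0, 0, -0.01, 0, 0, 0], [0, 0, -0.015, 0, 0, 0], [0, 0, -0.015, 0, 0, 0], [0, 0, -0.02, 0, 0, 0]]]' --jaw 0.04

```text
time_s: 15.17
ee_pos: [0.5529, -0.1258, 0.2054]
eef_rot: [-2.839, -0.232, -1.169]
contact_force: [-0.3, -0.7, 0.2]
grip_width: 0.0404
grip_force: 0.0
```

Run:
```python
from h import *
p=rodfit(120,158);rodfit(188,215)
p,M=pose();s=env.read_state();print(s["joint_positions"],p,s["time_s"])
```

```text
rod 591 1.0831244 front x at z=100: -60.313206
rod 949 0.9657935 front x at z=100: -77.50541
[-0.48741089  0.1227031   2.17182485  1.21971176  0.47130662 -0.10452446] [ 0.55296801 -0.12649961  0.20759613] 15.2667
```

Run:
```python
from h import *
q,M=pose();mid=M@R.from_rotvec(R.from_matrix(M.T@DOWN).as_rotvec()*.45).as_matrix()
rows([(q-.03*ZT,M,2),(S(-.07,-.07,.38),mid,9),(handle(1.635)+[0,-.002,.065],DOWN,13)])
```

```text
[0.0000,0.0000,-0.0150,0.00,0.00,0.00]
[0.0000,0.0000,-0.0150,0.00,0.00,0.00]
[0.0127,-0.0119,-0.0111,1.77,-1.75,-4.25]
[0.0132,-0.0113,-0.0111,1.77,-1.75,-4.25]
[0.0137,-0.0106,-0.0112,1.77,-1.75,-4.25]
[0.0141,-0.0099,-0.0113,1.77,-1.75,-4.25]
[0.0145,-0.0092,-0.0115,1.77,-1.75,-4.25]
[0.0148,-0.0085,-0.0116,1.77,-1.75,-4.25]
[0.0150,-0.0078,-0.0119,1.77,-1.75,-4.25]
[0.0152,-0.0070,-0.0121,1.77,-1.75,-4.25]
[0.0153,-0.0063,-0.0123,1.77,-1.75,-4.25]
[0.0119,0.0045,0.0069,1.49,-1.48,-3.59]
[0.0117,0.0054,0.0065,1.49,-1.48,-3.59]
[0.0115,0.0063,0.0060,1.49,-1.48,-3.59]
[0.0113,0.0072,0.0056,1.49,-1.48,-3.59]
[0.0109,0.0080,0.0051,1.49,-1.48,-3.59]
[0.0105,0.0088,0.0046,1.49,-1.48,-3.59]
[0.0101,0.0096,0.0041,1.49,-1.48,-3.59]
[0.0095,0.0103,0.0036,1.49,-1.48,-3.59]
[0.0089,0.0110,0.0030,1.49,-1.48,-3.59]
[0.0083,0.0116,0.0025,1.49,-1.48,-3.59]
[0.0076,0.0121,0.0020,1.49,-1.48,-3.59]
[0.0069,0.0126,0.0015,1.49,-1.48,-3.59]
[0.0061,0.0131,0.0010,1.49,-1.48,-3.59]
```

Call:
carry_out --moves '[[[0, 0, -0.015, 0, 0, 0], [0, 0, -0.015, 0, 0, 0], [0.0127, -0.0119, -0.0111, 1.77, -1.75, -4.25], [0.0132, -0.0113, -0.0111, 1.77, -1.75, -4.25], [0.0137, -0.0106, -0.0112, 1.77, -1.75, -4.25], [0.0141, -0.0099, -0.0113, 1.77, -1.75, -4.25], [0.0145, -0.0092, -0.0115, 1.77, -1.75, -4.25], [0.0148, -0.0085, -0.0116, 1.77, -1.75, -4.25]]]' --jaw 0.036

```text
time_s: 15.93
ee_pos: [0.528, -0.0568, 0.328]
eef_rot: [-2.801, -0.976, -0.876]
contact_force: [0.3, 1.0, 0.7]
grip_width: 0.0361
grip_force: 0.0
```

Call:
carry_out --moves '[[[0.015, -0.0078, -0.0119, 1.77, -1.75, -4.25], [0.0152, -0.007, -0.0121, 1.77, -1.75, -4.25], [0.0153, -0.0063, -0.0123, 1.77, -1.75, -4.25], [0.0119, 0.0045, 0.0069, 1.49, -1.48, -3.59], [0.0117, 0.0054, 0.0065, 1.49, -1.48, -3.59], [0.0115, 0.0063, 0.006, 1.49, -1.48, -3.59], [0.0113, 0.0072, 0.0056, 1.49, -1.48, -3.59], [0.0109, 0.008, 0.0051, 1.49, -1.48, -3.59]]]'

```text
time_s: 16.6
ee_pos: [0.5884, 0.0169, 0.3745]
eef_rot: [-2.511, -1.784, -0.447]
contact_force: [-0.4, -0.2, -0.1]
grip_width: 0.0359
grip_force: 0.0
```

Call:
carry_out --moves '[[[0.0105, 0.0088, 0.0046, 1.49, -1.48, -3.59], [0.0101, 0.0096, 0.0041, 1.49, -1.48, -3.59], [0.0095, 0.0103, 0.0036, 1.49, -1.48, -3.59], [0.0089, 0.011, 0.003, 1.49, -1.48, -3.59], [0.0083, 0.0116, 0.0025, 1.49, -1.48, -3.59], [0.0076, 0.0121, 0.002, 1.49, -1.48, -3.59], [0.0069, 0.0126, 0.0015, 1.49, -1.48, -3.59], [0.0061, 0.0131, 0.001, 1.49, -1.48, -3.59]]]'

```text
time_s: 17.27
ee_pos: [0.6874, 0.0767, 0.3695]
eef_rot: [-2.02, -2.397, 0.0]
contact_force: [0.6, 0.3, 0.3]
grip_width: 0.0361
grip_force: 0.0
```

Run:
```python
from h import *
import time
q,M=pose();s=env.read_state();print(s["time_s"],q,M.T@(handle(1.635)+[0,-.002,-.014]-q),np.rad2deg(R.from_matrix(M.T@DOWN).as_rotvec()))
c=env.calibration("wrist");im,d=env.read_camera("wrist");W=cloud(c,d);L=np.stack([(W-O)@ex,(W-O)@ey,W[...,2]],-1)*1000
b=(im.min(2)>60)&(L[...,0]>60)&(L[...,0]<140)&(abs(L[...,1])<40)&(L[...,2]>285)&(L[...,2]<335)
print(b.sum(),np.percentile(L[b],[5,50,95],axis=0),(handle(1.635)-O)@ex,handle(1.635)[2])
```

```text
17.2667 [0.68743957 0.07665961 0.36953993] [-0.00243814 -0.00168961  0.07508291] [-0.25694057 -0.29670664  0.36784818]
2573 [[101.3082918  -35.22432076 310.09577676]
 [106.31110626   3.47920692 313.04513749]
 [111.60950973  36.54085471 314.60847303]] 0.10515323264087391 0.3084536615757447
```

Call:
carry_out --moves '[[[-0.001, 0, 0.012, 0, 0, 0.3], [-0.001, 0, 0.012, 0, 0, 0], [0, 0, 0.012, 0, 0, 0], [0, 0, 0.012, 0, 0, 0], [0, 0, 0.01, 0, 0, 0], [0, 0, 0.01, 0, 0, 0], [0, 0, 0.006, 0, 0, 0], [0, 0, 0, 0, 0, 0]]]'

```text
time_s: 17.98
ee_pos: [0.6858, 0.0736, 0.2944]
eef_rot: [-2.032, -2.386, 0.002]
contact_force: [-0.3, 0.1, 0.2]
grip_width: 0.0357
grip_force: 0.0
```

Call:
carry_out --moves '[[[0, 0, 0, 0, 0, 0], [0, 0, 0, 0, 0, 0], [0, 0, 0, 0, 0, 0], [0, 0, 0, 0, 0, 0], [0, 0, 0, 0, 0, 0], [0, 0, 0, 0, 0, 0], [0, 0, 0, 0, 0, 0], [0, 0, 0, 0, 0, 0]]]' --jaw 0

```text
time_s: 18.65
ee_pos: [0.6869, 0.0736, 0.2975]
eef_rot: [-2.035, -2.389, -0.004]
contact_force: [3.2, 0.4, 4.7]
grip_width: 0.0096
grip_force: 59.1
```

Run:
```python
from h import *
q,M=pose();off=q-handle(1.635);print(q,off)
h0=handle(1.635)
rows([(q+handle(t)-h0,M,1) for t in np.linspace(1.635,1.10,33)[1:]])
```

```text
[0.68690005 0.07360355 0.29748552] [ 0.00110869 -0.00269395 -0.01096814]
[-0.0000,-0.0032,-0.0005,0.00,0.00,0.00]
[-0.0000,-0.0032,-0.0004,0.00,0.00,0.00]
[-0.0000,-0.0032,-0.0004,0.00,0.00,0.00]
[-0.0000,-0.0032,-0.0003,0.00,0.00,0.00]
[-0.0000,-0.0032,-0.0003,0.00,0.00,0.00]
[-0.0000,-0.0032,-0.0002,0.00,0.00,0.00]
[-0.0000,-0.0032,-0.0002,0.00,0.00,0.00]
[-0.0000,-0.0032,-0.0001,0.00,0.00,0.00]
[-0.0000,-0.0032,-0.0001,0.00,0.00,0.00]
[-0.0000,-0.0032,0.0000,0.00,0.00,0.00]
[-0.0000,-0.0032,0.0001,0.00,0.00,0.00]
[-0.0000,-0.0032,0.0001,0.00,0.00,0.00]
[-0.0000,-0.0032,0.0002,0.00,0.00,0.00]
[-0.0000,-0.0032,0.0002,0.00,0.00,0.00]
[-0.0000,-0.0032,0.0003,0.00,0.00,0.00]
[-0.0000,-0.0032,0.0003,0.00,0.00,0.00]
[-0.0000,-0.0032,0.0004,0.00,0.00,0.00]
[-0.0000,-0.0032,0.0004,0.00,0.00,0.00]
[-0.0000,-0.0032,0.0005,0.00,0.00,0.00]
[-0.0000,-0.0031,0.0005,0.00,0.00,0.00]
[-0.0000,-0.0031,0.0006,0.00,0.00,0.00]
[-0.0000,-0.0031,0.0006,0.00,0.00,0.00]
[-0.0000,-0.0031,0.0007,0.00,0.00,0.00]
[-0.0000,-0.0031,0.0007,0.00,0.00,0.00]
[-0.0000,-0.0031,0.0008,0.00,0.00,0.00]
[-0.0000,-0.0031,0.0008,0.00,0.00,0.00]
[-0.0000,-0.0031,0.0009,0.00,0.00,0.00]
[-0.0000,-0.0030,0.0009,0.00,0.00,0.00]
[-0.0000,-0.0030,0.0010,0.00,0.00,0.00]
[-0.0000,-0.0030,0.0010,0.00,0.00,0.00]
[-0.0000,-0.0030,0.0011,0.00,0.00,0.00]
[-0.0000,-0.0030,0.0011,0.00,0.00,0.00]
```

Call:
carry_out --moves '[[[0, -0.0032, -0.0005, 0, 0, 0], [0, -0.0032, -0.0005, 0, 0, 0], [0, -0.0032, -0.0004, 0, 0, 0], [0, -0.0032, -0.0003, 0, 0, 0], [0, -0.0032, -0.0003, 0, 0, 0], [0, -0.0032, -0.0002, 0, 0, 0], [0, -0.0032, -0.0002, 0, 0, 0], [0, -0.0032, -0.0001, 0, 0, 0]]]'

```text
time_s: 19.32
ee_pos: [0.6614, 0.0694, 0.3003]
eef_rot: [-2.035, -2.39, -0.004]
contact_force: [4.0, 1.2, 6.9]
grip_width: 0.0094
grip_force: 58.9
```

Call:
carry_out --moves '[[[0, -0.0032, -0.0001, 0, 0, 0], [0, -0.0032, 0, 0, 0, 0], [0, -0.0032, 0.0001, 0, 0, 0], [0, -0.0032, 0.0001, 0, 0, 0], [0, -0.0032, 0.0002, 0, 0, 0], [0, -0.0032, 0.0002, 0, 0, 0], [0, -0.0032, 0.0003, 0, 0, 0], [0, -0.0032, 0.0003, 0, 0, 0]]]'

```text
time_s: 19.98
ee_pos: [0.6348, 0.065, 0.2982]
eef_rot: [-2.033, -2.387, 0.001]
contact_force: [1.2, -0.6, 4.7]
grip_width: 0.0097
grip_force: 62.4
```

Call:
carry_out --moves '[[[0, -0.0032, 0.0004, 0, 0, 0], [0, -0.0032, 0.0004, 0, 0, 0], [0, -0.0032, 0.0005, 0, 0, 0], [0, -0.0031, 0.0005, 0, 0, 0], [0, -0.0031, 0.0006, 0, 0, 0], [0, -0.0031, 0.0006, 0, 0, 0], [0, -0.0031, 0.0007, 0, 0, 0], [0, -0.0031, 0.0007, 0, 0, 0]]]'

```text
time_s: 20.65
ee_pos: [0.6104, 0.061, 0.2941]
eef_rot: [-2.034, -2.388, 0.0]
contact_force: [1.5, -0.9, 6.6]
grip_width: 0.0094
grip_force: 61.8
```

Call:
carry_out --moves '[[[0, -0.0031, 0.0008, 0, 0, 0], [0, -0.0031, 0.0008, 0, 0, 0], [0, -0.0031, 0.0009, 0, 0, 0], [0, -0.003, 0.0009, 0, 0, 0], [0, -0.003, 0.001, 0, 0, 0], [0, -0.003, 0.001, 0, 0, 0], [0, 0, 0, 0, 0, 0], [0, 0, 0, 0, 0, 0]]]'

```text
time_s: 21.32
ee_pos: [0.5913, 0.0579, 0.2872]
eef_rot: [-2.032, -2.386, 0.006]
contact_force: [-1.6, -3.7, 0.4]
grip_width: 0.0094
grip_force: 62.8
```

```bash
cat >> h.py <<'E'
OFF=np.array([.001,-.0027,-.011])
def hd():
    s=env.read_state();p,M=pose();q=p-OFF-S(.075,0,.12);t=hood_of(p-OFF);F=s["contact_force"]
    print("t",s["time_s"],"hood",t,"r",np.hypot(q@ex,q[2]),"Frad",F@(-np.cos(t+.09)*ex+np.sin(t+.09)*ez),"Fup",F@(np.sin(t+.09)*ex+np.cos(t+.09)*ez),"Fy",F@ey)
    return t,p,M
E
python3 - <<'E'
from h import *
t,p,M=hd();rows([(p+handle(u)-handle(t),M,1) for u in np.linspace(t,.80,41)[1:]])
E
```

```text
t 21.3167 hood 1.1187790811449394 r 0.19023788145451884 Frad 1.155537400603705 Fup -1.884738011913633 Fy -3.400349736002661
[-0.0000,-0.0014,0.0005,0.00,0.00,0.00]
[-0.0000,-0.0014,0.0006,0.00,0.00,0.00]
[-0.0000,-0.0014,0.0006,0.00,0.00,0.00]
[-0.0000,-0.0014,0.0006,0.00,0.00,0.00]
[-0.0000,-0.0014,0.0006,0.00,0.00,0.00]
[-0.0000,-0.0014,0.0006,0.00,0.00,0.00]
[-0.0000,-0.0014,0.0006,0.00,0.00,0.00]
[-0.0000,-0.0014,0.0006,0.00,0.00,0.00]
[-0.0000,-0.0014,0.0006,0.00,0.00,0.00]
[-0.0000,-0.0014,0.0006,0.00,0.00,0.00]
[-0.0000,-0.0014,0.0007,0.00,0.00,0.00]
[-0.0000,-0.0014,0.0007,0.00,0.00,0.00]
[-0.0000,-0.0014,0.0007,0.00,0.00,0.00]
[-0.0000,-0.0014,0.0007,0.00,0.00,0.00]
[-0.0000,-0.0013,0.0007,0.00,0.00,0.00]
[-0.0000,-0.0013,0.0007,0.00,0.00,0.00]
[-0.0000,-0.0013,0.0007,0.00,0.00,0.00]
[-0.0000,-0.0013,0.0007,0.00,0.00,0.00]
[-0.0000,-0.0013,0.0007,0.00,0.00,0.00]
[-0.0000,-0.0013,0.0008,0.00,0.00,0.00]
[-0.0000,-0.0013,0.0008,0.00,0.00,0.00]
[-0.0000,-0.0013,0.0008,0.00,0.00,0.00]
[-0.0000,-0.0013,0.0008,0.00,0.00,0.00]
[-0.0000,-0.0013,0.0008,0.00,0.00,0.00]
[-0.0000,-0.0013,0.0008,0.00,0.00,0.00]
[-0.0000,-0.0013,0.0008,0.00,0.00,0.00]
[-0.0000,-0.0013,0.0008,0.00,0.00,0.00]
[-0.0000,-0.0013,0.0008,0.00,0.00,0.00]
[-0.0000,-0.0013,0.0008,0.00,0.00,0.00]
[-0.0000,-0.0013,0.0009,0.00,0.00,0.00]
[-0.0000,-0.0012,0.0009,0.00,0.00,0.00]
[-0.0000,-0.0012,0.0009,0.00,0.00,0.00]
[-0.0000,-0.0012,0.0009,0.00,0.00,0.00]
[-0.0000,-0.0012,0.0009,0.00,0.00,0.00]
[-0.0000,-0.0012,0.0009,0.00,0.00,0.00]
[-0.0000,-0.0012,0.0009,0.00,0.00,0.00]
[-0.0000,-0.0012,0.0009,0.00,0.00,0.00]
[-0.0000,-0.0012,0.0009,0.00,0.00,0.00]
[-0.0000,-0.0012,0.0009,0.00,0.00,0.00]
[-0.0000,-0.0012,0.0010,0.00,0.00,0.00]
```

Call:
carry_out --moves '[[[0, -0.0014, 0.0005, 0, 0, 0], [0, -0.0014, 0.0006, 0, 0, 0], [0, -0.0014, 0.0006, 0, 0, 0], [0, -0.0014, 0.0006, 0, 0, 0], [0, -0.0014, 0.0006, 0, 0, 0], [0, -0.0014, 0.0006, 0, 0, 0], [0, -0.0014, 0.0006, 0, 0, 0], [0, -0.0014, 0.0006, 0, 0, 0]]]'

```text
time_s: 21.98
ee_pos: [0.5821, 0.0564, 0.2835]
eef_rot: [-2.035, -2.389, -0.001]
contact_force: [2.2, -3.8, -0.9]
grip_width: 0.0096
grip_force: 62.6
```

```bash
python3 -c "
from h import *
hd()"
```

```text
t 21.9833 hood 1.0660874516770424 r 0.1902939363782811 Frad -1.420489117518201 Fup 1.1098192550725339 Fy -4.0876628402829995
```

Call:
carry_out --moves '[[[0, -0.0014, 0.0006, 0, 0, 0], [0, -0.0014, 0.0006, 0, 0, 0], [0, -0.0014, 0.0007, 0, 0, 0], [0, -0.0014, 0.0007, 0, 0, 0], [0, -0.0014, 0.0007, 0, 0, 0], [0, -0.0014, 0.0007, 0, 0, 0], [0, -0.0013, 0.0007, 0, 0, 0], [0, -0.0013, 0.0007, 0, 0, 0]]]'

```text
time_s: 22.65
ee_pos: [0.572, 0.0548, 0.2791]
eef_rot: [-2.036, -2.39, -0.004]
contact_force: [4.7, -4.5, 4.0]
grip_width: 0.0096
grip_force: 62.4
```

```bash
python3 -c "
from h import *
hd()"
```

```text
t 22.65 hood 1.0073866964074407 r 0.19074066210237858 Frad 1.7829903850829676 Fup 5.310668257515584 Fy -5.222771338942684
```

Call:
carry_out --moves '[[[0, -0.0013, 0.0007, 0, 0, 0], [0, -0.0013, 0.0007, 0, 0, 0], [0, -0.0013, 0.0007, 0, 0, 0], [0, -0.0013, 0.0008, 0, 0, 0], [0, 0, 0, 0, 0, 0], [0, 0, 0, 0, 0, 0], [0, 0, 0, 0, 0, 0], [0, 0, 0, 0, 0, 0]]]'

```text
time_s: 23.32
ee_pos: [0.5673, 0.054, 0.2767]
eef_rot: [-2.037, -2.391, -0.006]
contact_force: [3.9, -4.3, 3.7]
grip_width: 0.0092
grip_force: 62.4
```

```bash
cat >> h.py <<'E'
def rodscene(view=None):
    c=env.calibration("scene");p,d=env.read_camera("scene");W=cloud(c,d);L=np.stack([(W-O)@ex,(W-O)@ey,W[...,2]],-1)*1000
    m=(abs(L[...,1]+175)<9)&(L[...,0]>-60)&(L[...,0]<20)&(L[...,2]>115)&(L[...,2]<200);Q=L[m][:,[0,2]]
    a=np.arctan2(Q[:,1]-100,Q[:,0]+55.5);print("rod~",len(Q),np.percentile(a,[10,30,50,70,90]).round(3))
    if view: cv2.imwrite(view,cv2.resize(p[150:280,200:360],None,fx=4,fy=4,interpolation=3))
E
python3 -c "
from h import *
hd();rodscene('pics/s5.png')"
```

```text
t 23.3167 hood 0.9795496808957566 r 0.19073410612817054 Frad 1.7179662323563976 Fup 4.530120091938502 Fy -4.906776029964899
rod~ 91 [1.067 1.096 1.117 1.151 1.196]
```

View pics/s5.png

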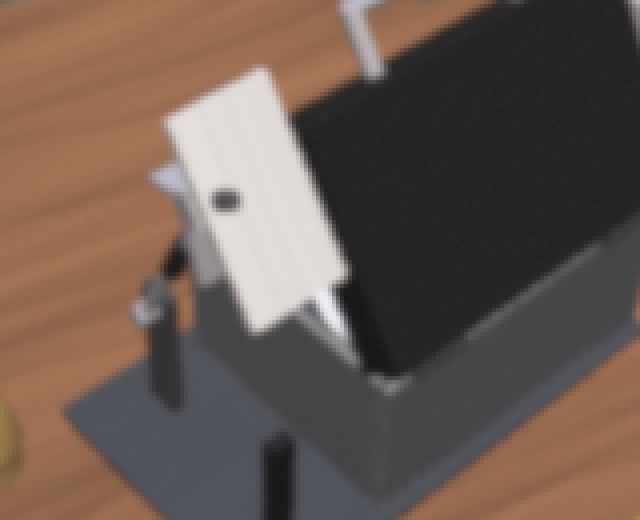

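The picture shows the rod's sleeve at (175,255) leading up under the socket. Contact is light at about 5 N and the hood is still going down, so I continue.

Call:
carry_out --moves '[[[0, -0.0013, 0.0008, 0, 0, 0], [0, -0.0013, 0.0008, 0, 0, 0], [0, -0.0013, 0.0008, 0, 0, 0], [0, -0.0013, 0.0008, 0, 0, 0], [0, 0, 0, 0, 0, 0], [0, 0, 0, 0, 0, 0], [0, 0, 0, 0, 0, 0], [0, 0, 0, 0, 0, 0]]]'

```text
time_s: 24.03
ee_pos: [0.5613, 0.0529, 0.2737]
eef_rot: [-2.036, -2.39, -0.003]
contact_force: [2.5, -4.9, 4.7]
grip_width: 0.0093
grip_force: 61.9
```

```bash
python3 -c "
from h import *
hd();rodscene()"
```

```text
t 24.0333 hood 0.9437965683109487 r 0.191167727421901 Frad 3.1743228790962275 Fup 3.816819300712536 Fy -5.266297316275355
rod~ 93 [1.101 1.129 1.156 1.188 1.232]
```

Call:
carry_out --moves '[[[0, -0.0013, 0.0008, 0, 0, 0], [0, -0.0013, 0.0008, 0, 0, 0], [0, -0.0012, 0.0009, 0, 0, 0], [0, -0.0012, 0.0009, 0, 0, 0], [0, 0, 0, 0, 0, 0], [0, 0, 0, 0, 0, 0], [0, 0, 0, 0, 0, 0], [0, 0, 0, 0, 0, 0]]]'

```text
time_s: 24.75
ee_pos: [0.5562, 0.0521, 0.2706]
eef_rot: [-2.036, -2.39, -0.003]
contact_force: [0.3, -4.2, 7.0]
grip_width: 0.0099
grip_force: 62.0
```

```bash
python3 -c "
from h import *
hd();rodscene()"
```

```text
t 24.75 hood 0.912572869903684 r 0.19116231260218197 Frad 6.110538776870084 Fup 3.4649711129412464 Fy -4.166712587667971
rod~ 95 [0.978 1.166 1.192 1.225 1.261]
```

Call:
carry_out --moves '[[[0, -0.0014, 0.0006, 0, 0, 0], [0, -0.0014, 0.0006, 0, 0, 0], [0, -0.0014, 0.0007, 0, 0, 0], [0, -0.0014, 0.0007, 0, 0, 0], [0, 0, 0, 0, 0, 0], [0, 0, 0, 0, 0, 0], [0, 0, 0, 0, 0, 0], [0, 0, 0, 0, 0, 0]]]'

```text
time_s: 25.47
ee_pos: [0.5517, 0.0514, 0.2676]
eef_rot: [-2.037, -2.391, -0.006]
contact_force: [3.8, -3.6, 4.2]
grip_width: 0.0095
grip_force: 61.7
```

```bash
python3 -c "
from h import *
hd();rodscene()"
```

```text
t 25.4667 hood 0.8840863465451534 r 0.19117972259941451 Frad 1.7195589166725618 Fup 5.008417086873839 Fy -4.191382305676359
rod~ 94 [1.019 1.198 1.22  1.254 1.3  ]
```

Call:
carry_out --moves '[[[0, -0.0013, 0.0008, 0, 0, 0], [0, -0.0013, 0.0008, 0, 0, 0], [0, -0.0012, 0.0009, 0, 0, 0], [0, -0.0012, 0.0009, 0, 0, 0], [0, 0, 0, 0, 0, 0], [0, 0, 0, 0, 0, 0], [0, 0, 0, 0, 0, 0], [0, 0, 0, 0, 0, 0]]]'

```text
time_s: 26.18
ee_pos: [0.5483, 0.0509, 0.2657]
eef_rot: [2.036, 2.39, 0.011]
contact_force: [5.9, -4.9, 8.1]
grip_width: 0.0094
grip_force: 61.5
```

```bash
python3 -c "
from h import *
hd();rodscene()"
```

```text
t 26.1833 hood 0.8634097211302312 r 0.19156671293740815 Frad 3.7071291274769633 Fup 8.75322588273958 Fy -5.8262805202420305
rod~ 99 [0.993 1.221 1.248 1.275 1.322]
```

Movement is slowing at 8.7 N, so this is either the seat or a stick. I push gently to 10–14 N.

Call:
carry_out --moves '[[[0, -0.0008, 0.0006, 0, 0, 0], [0, -0.0008, 0.0006, 0, 0, 0], [0, -0.0008, 0.0006, 0, 0, 0], [0, 0, 0, 0, 0, 0], [0, 0, 0, 0, 0, 0], [0, 0, 0, 0, 0, 0], [0, 0, 0, 0, 0, 0], [0, 0, 0, 0, 0, 0]]]'

```text
time_s: 26.9
ee_pos: [0.548, 0.0508, 0.2655]
eef_rot: [2.033, 2.386, 0.018]
contact_force: [9.3, -3.3, 11.2]
grip_width: 0.0095
grip_force: 61.9
```

```bash
python3 -c "
from h import *
hd();rodscene()"
```

```text
t 26.9 hood 0.8617542605911047 r 0.19156833510095544 Frad 4.054901049351727 Fup 13.542376599157627 Fy -4.831004618019293
rod~ 101 [0.994 1.223 1.241 1.281 1.326]
```

Call:
carry_out --moves '[[[-0.0008, -0.0002, 0.0002, 0, 0, 0], [-0.0007, -0.0002, 0.0002, 0, 0, 0], [0, 0, 0, 0, 0, 0], [0, 0, 0, 0, 0, 0], [0, 0, 0, 0, 0, 0], [0, 0, 0, 0, 0, 0], [0, 0, 0, 0, 0, 0], [0, 0, 0, 0, 0, 0]]]'

```text
time_s: 27.62
ee_pos: [0.548, 0.0508, 0.2655]
eef_rot: [2.034, 2.388, 0.023]
contact_force: [9.5, 1.2, 13.6]
grip_width: 0.0098
grip_force: 62.1
```

Run:
```python
from h import *
hd()
c=env.calibration("scene");p,d=env.read_camera("scene");K=c["mtx"];A=R.from_rotvec(c["attitude"]).as_matrix()
cv2.imwrite("pics/s6.png",cv2.resize(p[175:255,210:290],None,fx=7,fy=7,interpolation=3));np.savez("pics/s6.npz",p=p,d=d)
def proj(X): q=A.T@(X-c["xyz"]);return K[:2,:2]@(q[:2]/q[2])+K[:2,2]
for f in (1.15,1.2,1.25,1.3,1.35): print(f,[proj(S(-.0555+l*np.cos(f),-.1735,.1+l*np.sin(f))).round(1).tolist() for l in (0,.05,.065,.085,.105,.134)])
t=hood_of(pose()[0]-OFF)
v,u=np.mgrid[:420,:560];D=np.stack([(u-K[0,2])/K[0,0],(v-K[1,2])/K[1,1],np.ones(u.shape)],-1)@A.T
s=((-.1735)-(c["xyz"]-O)@ey)/(D@ey);X=c["xyz"]+s[...,None]*D;lx=(X-O)@ex*1000+55.5;lz=X[...,2]*1000-100
r=np.hypot(lx,lz);ang=np.arctan2(lz,lx)
m=(r>67)&(r<103)&(ang>1)&(ang<1.6)
for r0 in range(20,110,6):
    k=(r>=r0)&(r<r0+6)&(ang>1)&(ang<1.6);o=np.argsort(ang[k]);print(r0,[(round(float(x),2),int(y)) for x,y in zip(ang[k][o],p[k].mean(1)[o])][::2])
```

```text
t 27.6167 hood 0.8615849402071173 r 0.19154132537799193 Frad 5.567145611332288 Fup 15.698388042302529 Fy -0.38886169851392
1.15 [[237.2, 227.8], [241.6, 219.4], [243.0, 216.7], [244.9, 213.0], [247.0, 209.1], [250.0, 203.2]]
1.2 [[237.2, 227.8], [240.9, 218.5], [242.1, 215.6], [243.8, 211.5], [245.5, 207.3], [248.1, 200.8]]
1.25 [[237.2, 227.8], [240.3, 217.7], [241.3, 214.5], [242.6, 210.1], [244.1, 205.4], [246.2, 198.4]]
1.3 [[237.2, 227.8], [239.6, 216.9], [240.4, 213.4], [241.5, 208.7], [242.6, 203.7], [244.3, 196.1]]
1.35 [[237.2, 227.8], [239.0, 216.2], [239.5, 212.4], [240.3, 207.3], [241.1, 202.0], [242.4, 194.0]]
20 [(1.02, 81), (1.21, 87), (1.36, 95), (1.52, 99)]
26 [(1.08, 81), (1.25, 90), (1.51, 101)]
32 [(1.02, 83), (1.17, 89), (1.27, 92), (1.39, 98), (1.5, 105)]
38 [(1.02, 94), (1.1, 93), (1.22, 97), (1.33, 96), (1.41, 95), (1.5, 103), (1.6, 106)]
44 [(1.02, 108), (1.12, 110), (1.19, 105), (1.26, 96), (1.42, 82), (1.58, 101)]
50 [(1.02, 113), (1.08, 112), (1.21, 103), (1.28, 86), (1.35, 69), (1.42, 63), (1.5, 78), (1.56, 104)]
56 [(1.04, 112), (1.12, 110), (1.18, 101),
[... 735 characters left out ...]
7, 63), (1.41, 83), (1.45, 108), (1.49, 117), (1.53, 117), (1.57, 116)]
92 [(1.0, 163), (1.03, 164), (1.08, 164), (1.11, 164), (1.15, 163), (1.2, 161), (1.23, 150), (1.27, 128), (1.3, 104), (1.38, 86), (1.42, 110), (1.45, 116), (1.49, 117), (1.57, 116)]
98 [(1.02, 161), (1.05, 163), (1.09, 163), (1.13, 164), (1.16, 164), (1.21, 162), (1.24, 145), (1.27, 122), (1.31, 107), (1.34, 97), (1.38, 96), (1.42, 114), (1.49, 115), (1.53, 115), (1.56, 115), (1.6, 115)]
104 [(1.0, 157), (1.05, 156), (1.08, 159), (1.12, 159), (1.15, 161), (1.18, 163), (1.22, 157), (1.25, 140), (1.29, 126), (1.32, 114), (1.35, 107), (1.39, 110), (1.42, 116), (1.46, 117), (1.49, 142), (1.52, 154), (1.56, 161), (1.59, 146)]
```

View pics/s6.png

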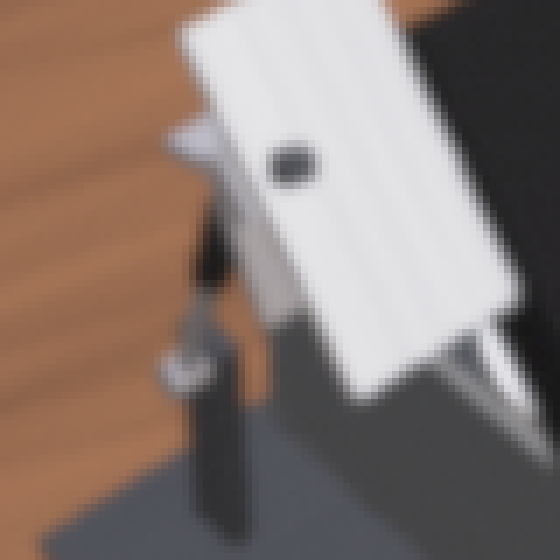

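Run:
```python
from h import *
def ray(n,u,v):
    c=env.calibration(n);K=c["mtx"];return c["xyz"],R.from_rotvec(c["attitude"]).as_matrix()@np.array([(u-K[0,2])/K[0,0],(v-K[1,2])/K[1,1],1])
o,D=ray("top",329.6-.4,211-.4)
for z in (.145,.15): X=o+D*(z-o[2])/D[2]; print("dot: dist to hinge",75-1000*(X-O)@ex,"y",1000*(X-O)@ey)
t=hood_of(pose()[0]-OFF)
for yy in(-.165,-.1735,-.182):
  for u,v in((233.6,195),(234.3,195)):
    o,D=ray("scene",u,v);X=o+D*((yy-(o-O)@ey)/(D@ey));q=X-S(.075,0,.12);qx,qz=1000*q@ex,1000*q[2]
    print("lip y",yy,"dist",-qx*np.cos(t)+qz*np.sin(t),"above plane",qx*np.sin(t)+qz*np.cos(t))
for f in(1.26,1.28,1.30,1.32,1.34):
    qx,qz=-55.5+134*np.cos(f)-75,100+134*np.sin(f)-120;print("tip",f,"dist",-qx*np.cos(t)+qz*np.sin(t),"above",qx*np.sin(t)+qz*np.cos(t))
```

```text
dot: dist to hinge 134.2083029956722 y -174.26090651892383
dot: dist to hinge 134.8018293932163 y -173.64420258097584
lip y -0.165 dist 148.93696219779784 above plane -65.74367861179135
lip y -0.165 dist 148.6221990647541 above plane -62.33441606117352
lip y -0.1735 dist 151.42140026096968 above plane -46.958268673274596
lip y -0.1735 dist 151.11398605699975 above plane -43.628603845668366
lip y -0.182 dist 153.9058383241416 above plane -28.17285873475791
lip y -0.182 dist 153.60577304924539 above plane -24.922791630163047
tip 1.26 dist 139.93893861267344 above 2.121008111949436
tip 1.28 dist 142.2083801728597 above 0.6955974361236343
tip 1.3 dist 144.4488615468564 above -0.7749139724117811
tip 1.32 dist 146.65948657198658 above -2.289937928699956
tip 1.34 dist 148.83937102771483 above -3.848868443358384
```

The socket's front lip is about 151 mm from the hinge, so the seat is near 143 mm. At this hood angle the tip lies in the hood plane at 143 mm, so the two agree. The hard stop under about 14 N also says it is home. I unload, then release.

Call:
carry_out --moves '[[[0, 0.0005, -0.0008, 0, 0, 0], [0, 0.0005, -0.0008, 0, 0, 0], [0, 0.0005, -0.0008, 0, 0, 0], [0, 0.0005, -0.0008, 0, 0, 0], [0, 0, 0, 0, 0, 0], [0, 0, 0, 0, 0, 0], [0, 0, 0, 0, 0, 0], [0, 0, 0, 0, 0, 0]]]'

```text
time_s: 28.33
ee_pos: [0.5483, 0.0508, 0.2657]
eef_rot: [2.037, 2.391, 0.015]
contact_force: [9.9, 0.5, 3.5]
grip_width: 0.0095
grip_force: 61.0
```

```bash
python3 -c "
from h import *
hd()"
```

```text
t 28.3333 hood 0.8634190799685622 r 0.19162775602186818 Frad -2.876554698472421 Fup 10.057100647103379 Fy -1.1504632776159112
```

Call:
carry_out --moves '[[[0, 0.0008, -0.0002, 0, 0, 0], [0, 0.0008, -0.0002, 0, 0, 0], [0, 0.0008, -0.0003, 0, 0, 0], [0, 0.0004, -0.0003, 0, 0, 0], [0, 0, 0, 0, 0, 0], [0, 0, 0, 0, 0, 0], [0, 0, 0, 0, 0, 0], [0, 0, 0, 0, 0, 0]]]'

```text
time_s: 29.0
ee_pos: [0.5484, 0.0509, 0.2659]
eef_rot: [-2.034, -2.389, -0.007]
contact_force: [4.7, 1.0, 5.0]
grip_width: 0.0095
grip_force: 61.2
```

```bash
python3 -c "
from h import *
hd()"
```

```text
t 29.0 hood 0.864491701191613 r 0.19164215497420692 Frad 1.2916026399655312 Fup 6.795386885730049 Fy 0.2677001922556533
```

Call:
carry_out --moves '[[[0, 0.0005, -0.0004, 0, 0, 0], [0, 0.0005, -0.0004, 0, 0, 0], [0, 0.0004, -0.0004, 0, 0, 0], [0, 0, 0, 0, 0, 0], [0, 0, 0, 0, 0, 0], [0, 0, 0, 0, 0, 0], [0, 0, 0, 0, 0, 0], [0, 0, 0, 0, 0, 0]]]'

```text
time_s: 29.67
ee_pos: [0.5486, 0.0508, 0.266]
eef_rot: [-2.033, -2.387, -0.002]
contact_force: [3.6, 3.9, 3.4]
grip_width: 0.0091
grip_force: 61.0
```

Call:
carry_out --moves '[[[0, 0, 0, 0, 0, 0], [0, 0, 0, 0, 0, 0], [0, 0, 0, 0, 0, 0], [0, 0, 0, 0, 0, 0], [0, 0, 0, 0, 0, 0], [0, 0, -0.01, 0, 0, 0], [0, 0, -0.015, 0, 0, 0], [0, 0, -0.02, 0, 0, 0]]]' --jaw 0.032

```text
time_s: 30.33
ee_pos: [0.5481, 0.0496, 0.3109]
eef_rot: [-2.032, -2.386, 0.004]
contact_force: [0.1, 0.2, 0.5]
grip_width: 0.0317
grip_force: 0.0
```

Call:
carry_out --moves '[[[0, 0, -0.02, 0, 0, 0], [0, 0, -0.02, 0, 0, 0], [0, 0, -0.02, 0, 0, 0], [0, 0, -0.02, 0, 0, 0], [0, 0, -0.01, 0, 0, 0], [0, 0, 0, 0, 0, 0], [0, 0, 0, 0, 0, 0], [0, 0, 0, 0, 0, 0]]]'

```text
time_s: 31.0
ee_pos: [0.5487, 0.0494, 0.3997]
eef_rot: [-2.033, -2.386, 0.003]
contact_force: [0.0, 0.1, 0.0]
grip_width: 0.032
grip_force: 0.0
```

Run:
```python
from h import *
c=env.calibration("wrist");im,d=env.read_camera("wrist");W=cloud(c,d);L=np.stack([(W-O)@ex,(W-O)@ey,W[...,2]],-1)*1000
h=(handle(.863)-O)@ex*1000;z=handle(.863)[2]*1000
b=(im.min(2)>60)&(abs(L[...,0]-h)<25)&(abs(L[...,1])<40)&(abs(L[...,2]-z)<25)
print(b.sum(),np.percentile(L[b],[5,50,95],axis=0),h,z)
p,d=env.read_camera("scene");q=np.load("pics/s6.npz")
df=cv2.absdiff(p,q["p"]).max(2);print("bracket diff",df[175:235,225:290].mean(),(df[175:235,225:290]>25).sum())
print(env.read_state()["time_s"],env.read_state()["contact_force"])
```

```text
1700 [[-40.70673204 -35.44727101 278.47701132]
 [-35.42882631   2.66987553 281.98007511]
 [-29.67734331  36.40915143 283.59425015]] -34.85425518731091 276.0642259367636
bracket diff 2.0071794871794872 4
31.1 [-0.24398501 -0.01462717 -0.40211539]
```

The rod alone holds the hood. The handle is where it was, at about 0.863 rad, the scene picture hasn't changed, and the robot is clear.

```bash
python3 -c "
from cell import env
print(env.finish_job())"
```

```text
the job is handed in; nothing more can be done
None
```

I handed the job in at about 31 s: the hood rests on the prop rod at about 0.86 rad with the robot clear. The tip being fully home is inferred from a hard stop (Fup up to about 15.7 N, slightly over the 10 to 14 N push) and geometry. Early in the lift I also pulled the handle off its arc with about 75 N before correcting.

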